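# Bring the pump cam to its dwell and seat the fuel pump

## Task

Fit the new fuel pump (bright body, blue cap) to the cam unit. First turn the camshaft by its red-handled crank until you feel the tappet rest on the cam's low flat dwell and let go of the crank; then lift the pump out of the wooden block and lower it gently into the bore until its flange lies flush on the mounting face with its bolt holes over the tapped holes, and let go. Never turn the crank with the pump in the bore, never force the pump down on a raised tappet, and leave the old pump and everything else on the bench alone.

Things in the scene. Friction and masses are not known exactly. Their poses are not given: they have to be found in the camera images.
- cam_unit: cut-away aluminium cam carrier on a 220 x 220 x 12 mm steel plate, fixed to the bench. Origin on the bench right below the bore; z up, y along the camshaft towards the crank end, x square to it. A bridge 75 mm (x) by 176 mm (y) carries the pump's mounting face 190 mm above the bench; the camshaft lies under it, 118 mm above the bench.
- cam (a point): centre of the pump cam on the camshaft axis, 72 mm below the mounting face; axes as cam_unit. Two equal lobes half a turn apart, each lifting the tappet 8 mm over 160 degrees of turning; between them two flat dwells (base circle) of 20 degrees each, tappet lowest. A spring of 36 to 44 N holds the tappet on the cam. It starts on a lobe. Friction holds the shaft where it is left.
- bore (a point): centre of the bore's mouth on the mounting face, axes as cam_unit. The bore is 36 mm in diameter with a 3 mm lead-in chamfer; two tapped holes lie 36 mm from it along +y and -y. The tappet's flat top (31 mm) is 28.2 mm below the face on the dwell and up to 8 mm higher on a lobe.
- crank: hand crank on the camshaft's end. Origin on the camshaft axis at the arm's outer face, 122 mm from the bore along cam_unit's +y. y: camshaft axis; z: from the shaft along the 65 mm arm to the handle. It turns round and round both ways. It is clamped on the plain shaft end at an arbitrary angle, different each time, so its position says nothing of where the lobes stand.
- crank_grip (a point): where to hold the crank: on the axis of its red handle, a sleeve 24 mm in diameter that spins freely on its pin, level, parallel to the camshaft, 65 mm from its axis. The point lies 55 mm out from the arm's outer face along +y (sleeve: 3 to 91 mm out). The handle stays level round its upright circle, so a gripper pointing down can hold it all the way round.
- crank_hub (a point): crank hub centre (same point as crank's origin). Force along the handle's path to keep turning slowly, either way, within 1 to 2 N: 12 N as a lobe begins to lift the tappet, sinking to 7 N at its nose and to 1 N as the tappet comes down the far side, then a steady 7 N on the dwell and a jump to 12 N at the next lobe.
- rest_block: wooden block 85 x 240 x 45 mm, fixed, with two 40 mm holes right through, 65 mm either side of its centre along its y axis; a pump stands in each. Origin at the centre of its underside.
- pump: the new fuel pump, 0.4 to 0.8 kg, bright aluminium, blue cap, upright in either hole of the block. Origin at the centre of the flange's underside, z up. Flange 10 mm thick, lozenge-shaped, 94 mm long along y, 52 mm along x, a bolt hole 36 mm either side along y (fits either way round). Below it a chamfered spigot 34 mm in diameter, 16 mm long, then a plunger to 28 mm below the flange.
- pump_grip (a point): on the pump's axis 31 mm above the flange's underside, axes as pump: where to hold it. The body is a 46 mm cylinder from 10 to 50 mm height, cap to 59 mm. A brass outlet sticks out along +y to 43 mm and a black plug along -y to 36 mm, at 30 to 47 mm height, so close the fingers along x. The plunger cannot be pushed in by hand: on a raised tappet the flange stays up to 8 mm off the face.
- old_pump: the worn pump: exactly the shape and size of the new one but dark brown-black with a black cap; stands in the other hole of rest_block; leave it there
- bolt0: flange bolt, brass colour, 34 mm tall, standing on its 13 mm head in the steel tray (100 x 150 x 25 mm) behind the cam unit; leave
- bolt1: the second such bolt in the same tray; leave
- piston: aluminium engine piston, 75 mm diameter, 60 mm tall, upright; leave
- oil_bottle: yellow oil squeeze bottle, 52 mm diameter, 150 mm tall, upright; leave
- wrench: steel open-ended wrench 190 mm long lying flat; leave
- screwdriver: screwdriver lying flat; leave
- socket: steel socket, 24 mm diameter, 36 mm tall; leave
Not all that is in view belongs to the job. What is shaped like the pump but purple is not meant.

How it is judged:
By the outcome, as a careful person would: the job done as asked, in the order asked, and still so for the second after the job is handed in, with the robot touching nothing.
It also fails if it takes over 72 s, if anything falls off the work surface, if the arm or the gripper's body presses on something with over 40 N, if the wrist force passes 120 N, or if a joint passes its speed limit or range.

## Robot

A 6-joint arm with a two-finger parallel gripper is mounted at the origin on the work surface. World frame = base frame: x ahead of the robot, y to its left, z up, the work surface at z = 0. Lengths are in m, angles in rad, forces in N, time in s.
With the tool pointing down it reaches from about 0.35 to 0.875 m from the base axis. Payload 4.2 kg.
Tool frame: the origin (TCP) lies midway between the tips of the shut fingers; the grasp point (between the pads) lies 19 mm behind it; z points along the fingers, y is the line along which they close (so a half turn about z gives the same grasp; the last joint's range is limited). The gripper opens to 87 mm and grips with 3 to 60 N. Pads are 19 mm wide; open, the fingers measure 117 mm over their backs; the gripper's body (75 mm by 190 mm) begins 51 mm behind the grasp point.
Start: joints at [-1.044, 0.385, 0.008, 0, -1.194, -0.259], TCP at [0.165, -0.603, 0.223] pointing down, gripper open.
Joint ranges: [-3.14, 3.14], [-1.21, 2.06], [-1.07, 1.41], [-3.16, 2.05], [-2.99, -0.16], [-3.1, 3.1]. Speed limits (rad/s): [2.79, 2.79, 3.14, 3.14, 3.14, 3.14].

## Interface

Orientations are given as a unit quaternion [x, y, z, w].
In Python, from plant import manip, viewer, workorder gives the robot as it stands.
- The arm moves only by the tool arm_command, never from a script. Its argument "motion" is a list of rows, each an object of numbers: "ax", "ay", "az": the turn, a rotation vector about the tool's x, y, z in degrees; "dx", "dy", "dz": the shift along the tool's x, y, z in mm; "claw": the opening, from 0 (shut) to 1 (fully open). In form: [{"ax": .., "ay": .., "az": .., "dx": .., "dy": .., "dz": .., "claw": ..}, ...]. A call has 1 to 5 rows; each row shifts and turns the commanded pose from where the row before left it, along the tool's axes as they then stand; what a row does not reach is not made up. A row lasts 1/8 s, in which the tool goes at most 62.5 mm and 10.7 degrees, less where a joint would pass 70% of its speed; a pose out of reach is approached as far as the arm can. A call is refused whole if a number of a shift passes 62.5 or a number of a turn 10.7, either way. A call with a gripper value outside its range is refused whole. The fingers move at their own pace and stop on an object; the grip force is fixed at half the most. Time passes only in rows, so rows that do not move let the fingers close. It gives the time, the measured TCP pose, the force, the opening and the grip force at its end, in the units of the state.
- manip.sense(): the state, without advancing time (a new reading comes with each control period).
- viewer.snapshot(name): name is "side" or "top"; returns a dict with "img" (384x512x3 uint8, red, green, blue), "z_map" (384x512 float32, m along the optical axis (not along the pixel's ray), 0 where there is no reading), "camera_matrix" (3x3 intrinsics, pixels), "rvec" (rotation vector, rad) and "tvec" (3), from world to camera coordinates, as OpenCV has them. Camera axes: x right, y down, z forward; pixel columns grow to the right and rows downward; lengths in m; the calibration is good to about 2 mm. A picture is of the moment at which its call begins.
- workorder.job_done(): hands the job in; it is judged then, once.
The state is a dict: "time": time; "joint_pos": joint angles; "qd": joint speeds; "joint_efforts": joint torques, N m; "tool_pos": TCP position; "tcp_rot": TCP orientation; "ft_force": force on the tool from outside, world axes, zero at the start; "moment": the same for the moment, N m; "gripper_width": opening from 0.0 (shut) to 1.0 (fully open); "finger_force": force on a finger pad.
Only numpy, scipy, OpenCV 4.12 (cv2) and the standard library are available. Lean on these libraries where they do the work, as an engineer would, in place of code of your own. Each camera call takes 0.05 s, during which the arm holds its last target. There are 200 camera calls.

## Working session

There is one attempt and no reset: what is moved stays moved. The work goes in short steps, Python scripts to look and compute and a tool call to move; the robot and the scene stay as the last step left them, time stands still between calls to the robot, and variables do not carry over. Pictures are saved under pics/ and viewed, at most 10 in all, crops included, and the job is handed in when it is done.

Besides the shell and the picture viewer there is one more tool, called after "Call:" as a command line: name --argument value ..., lists and objects as JSON in quotes. arm_command: Moves the arm, as the interface text tells. Its arguments: {"type":"object","properties":{"motion":{"type":"array"}},"required":["motion"]}

```bash
mkdir -p pics; ls
cat > h.py <<'E'
import numpy as np, cv2
from plant import manip, viewer, workorder
def snap(n):
    s=viewer.snapshot(n); s['R']=cv2.Rodrigues(np.array(s['rvec'],float))[0]; s['t']=np.array(s['tvec'],float).ravel(); s['K']=np.array(s['camera_matrix'],float); return s
def cloud(s):
    z=s['z_map']; v,u=np.mgrid[:z.shape[0],:z.shape[1]]
    K=s['K']; p=np.stack([(u-K[0,2])/K[0,0]*z,(v-K[1,2])/K[1,1]*z,z],-1)
    w=(p-s['t'])@s['R']; w[z==0]=np.nan; return w
def ray(s,u,v,h):
    d=s['R'].T@np.linalg.solve(s['K'],[u,v,1.]); c=-s['R'].T@s['t']
    return c+d*(h-c[2])/d[2]
def proj(s,p):
    q=s['K']@(s['R']@np.array(p)+s['t']); return q[:2]/q[2]
def save(s,f): cv2.imwrite('pics/'+f,s['img'][...,::-1])
E
python3 - <<'E'
from h import *
import pickle
for n in('side','top'):
    s=snap(n); save(s,n+'0.png'); pickle.dump(s,open(n+'0.pkl','wb')); print(n,-s['R'].T@s['t'],s['K'][0,0])
print(manip.sense())
E
```

```text
pics
side [0.18589801 0.77052412 0.61771174] 360.5962563126374
top [ 0.43677923 -0.02844866  1.23843418] 378.39116559151984
{'time': 0.1, 'joint_pos': array([-1.04439699e+00,  3.85432770e-01,  6.78494530e-03, -4.14705837e-04,
       -1.19399274e+00, -2.58585529e-01]), 'qd': array([-0.00057638, -0.00195583,  0.00279977,  0.00043975, -0.00074044,
        0.00011607]), 'joint_efforts': array([-3.32304262e-04, -3.91687846e+01,  1.87936234e+01,  4.23191339e+00,
        1.34758162e-02, -7.11457619e-05]), 'tool_pos': array([ 0.16525476, -0.60221054,  0.22160909]), 'tcp_rot': array([-1.33431232e-01,  9.91057626e-01,  9.25721613e-04, -1.74624531e-04]), 'ft_force': array([-0.81562155, -0.44190081,  0.56422242]), 'moment': array([0.02660839, 0.04360768, 0.00628458]), 'finger_force': 0.0, 'gripper_width': 0.9978621445030531}
```

View pics/side0.png

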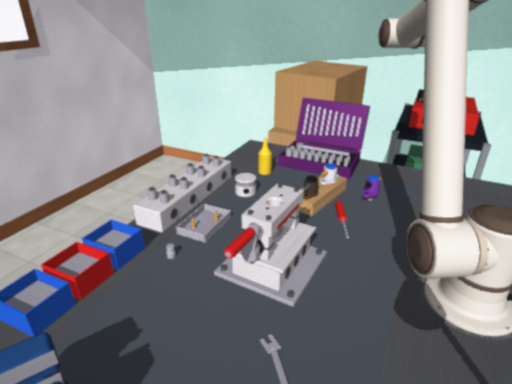

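View pics/top0.png

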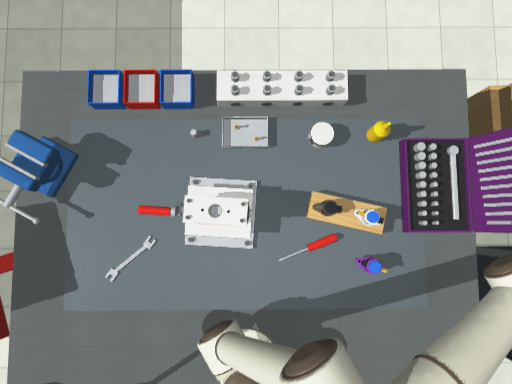

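Side view: the cam unit is at about (275,235), its red handle at (240,242), the block at (325,190) with the white pump at (330,172). Top view: crank handle at (155,210), bore at (215,211), block (347,212).
Could be taken for the pump: the bright pump with blue cap at (372,217), the old dark pump at (330,207), and the purple decoy with blue cap at (373,266), all in the top view. By the description I choose (372,217); next is a close crop and measurements.

Run:
```python
from h import *
import pickle
S={n:pickle.load(open(n+'0.pkl','rb')) for n in('side','top')}
t=S['top'];sd=S['side']
a=cv2.resize(t['img'][180:250,130:260],None,fx=3,fy=3,interpolation=2) 
b=cv2.resize(t['img'][185:280,295:400],None,fx=3.8,fy=3.8,interpolation=2)
c=cv2.resize(sd['img'][150:220,290:360],None,fx=3.8,fy=3.8,interpolation=2)
H=max(a.shape[0],b.shape[0]); out=np.zeros((600,800,3),np.uint8)
out[:a.shape[0],:a.shape[1]]=a; out[:b.shape[0],395:395+b.shape[1]]=b[:, :405]; out[230:230+c.shape[0],:c.shape[1]]=c
cv2.imwrite('pics/crop1.png',out[...,::-1])
for n,s in S.items():
    w=cloud(s); hsv=cv2.cvtColor(s['img'],cv2.COLOR_RGB2HSV); h,sa,v=[hsv[...,i].astype(int) for i in range(3)]
    on=(w[...,0]>.1)&(w[...,0]<.95)&(abs(w[...,1])<.6)&(w[...,2]>.004)&(w[...,2]<.35)
    for nm,m in dict(blue=(h>100)&(h<125)&(sa>140),red=((h<6)|(h>174))&(sa>150),wood=(h>8)&(h<22)&(sa>70),black=(v<70),white=(sa<40)&(v>190)).items():
        nl,l,st,ce=cv2.connectedComponentsWithStats((m&on).astype(np.uint8))
        for i in range(1,nl):
            if st[i,4]>25:
                p=w[l==i]; z=p[:,2]; print(n,nm,st[i,4],ce[i].round(1),'med',np.median(p,0).round(4),'zq',np.percentile(z,[2,90,98]).round(4))
```

```text
side blue 45 [330.6 165.5] med [ 0.447  -0.378   0.1042] zq [0.0498 0.106  0.1067]
side blue 60 [373.  177.9] med [ 0.2994 -0.3825  0.0875] zq [0.0793 0.0892 0.0899]
side blue 1284 [118.5 241.8] med [0.8211 0.2199 0.0473] zq [0.0065 0.0621 0.0649]
side blue 3105 [ 35.2 313. ] med [0.8148 0.4782 0.0491] zq [0.0061 0.1596 0.1607]
side blue 163 [ 46.9 372.7] med [0.6143 0.5874 0.1228] zq [0.1158 0.1286 0.1302]
side red 138 [340.1 210.3] med [ 0.367  -0.2311  0.0239] zq [0.011  0.0269 0.028 ]
side red 353 [240.1 241.4] med [0.4651 0.2562 0.1916] zq [0.1814 0.1945 0.1954]
side red 1639 [ 81.6 268.8] med [0.8183 0.3392 0.0463] zq [0.0059 0.0615 0.0648]
side wood 910 [321.2 194.2] med [ 0.4458 -0.2613  0.0443] zq [0.0066 0.0596 0.0903]
side wood 26 [215.7 216.1] med [ 0.7071 -0.0332  0.0158] zq [0.0055 0.034  0.0377]
side wood 35 [192.8 222.7] med [0.7474 0.0312 0.0153] zq [0.0064 0.0344 0.0384]
side black 53 [351.7 166.8] med [ 0.3997 -0.5667  0.0381] zq [0.0084 0.0465 0.0522]
side black 135 [311.7 182.3] med [ 0.4706 -0.2459  0.0961] zq [0.06   0.1055 0.1063]
side black 27 [307.1 190.8] m
[... 2969 characters left out ...]
-0.5569  0.0693] zq [0.0645 0.0718 0.0728]
top white 36 [421.3 155.4] med [ 0.6408 -0.5559  0.068 ] zq [0.0631 0.0711 0.0725]
top white 30 [421.9 164.7] med [ 0.6103 -0.5563  0.0691] zq [0.0637 0.0725 0.0736]
top white 26 [422.4 174.2] med [ 0.5811 -0.5568  0.0686] zq [0.0647 0.071  0.0726]
top white 3641 [216.4 214.6] med [0.4529 0.086  0.0865] zq [0.0096 0.1924 0.1944]
top white 134 [364.6 217.9] med [ 0.4455 -0.3664  0.0734] zq [0.0484 0.0979 0.1034]
top white 196 [130.1 258.1] med [0.3239 0.3677 0.0074] zq [0.0042 0.0105 0.0113]
top white 181 [208.8 345.2] med [0.1155 0.0899 0.2196] zq [0.1942 0.2237 0.2256]
top white 242 [224.1 351.8] med [0.1281 0.0443 0.3023] zq [0.2424 0.341  0.3474]
```

View pics/crop1.png

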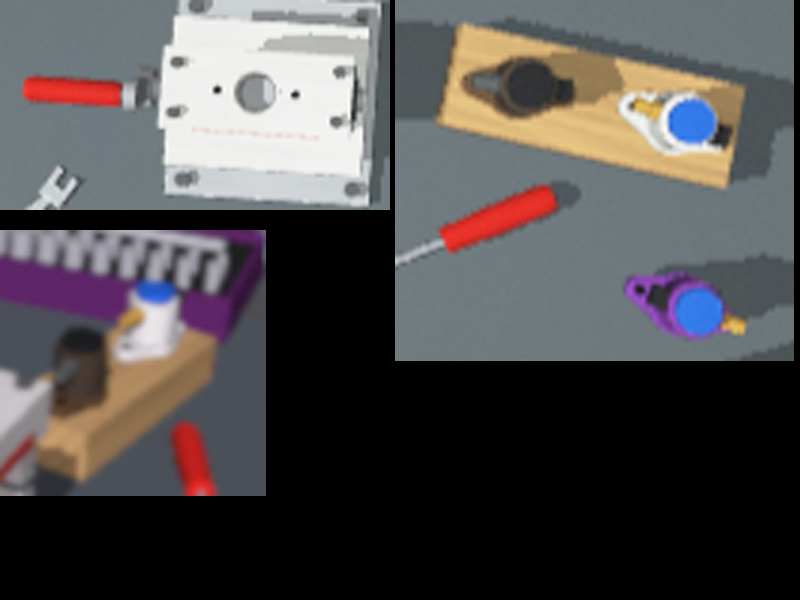

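The crop confirms it: the pump with white body, blue cap and brass outlet stands in the block's right hole (crop 692,120). The dark one is the old pump, and the purple one stands off the block. On the cam unit the bore shows at crop (256,92), with tapped holes at (217,90) and (295,95). Next I'll measure these more exactly.

Run:
```python
from h import *
import pickle
t=pickle.load(open('top0.pkl','rb'));sd=pickle.load(open('side0.pkl','rb'))
def tri(a,b):
    A=[];B=[]
    for s,p in((t,a),(sd,b)):
        d=s['R'].T@np.linalg.solve(s['K'],[*p,1.]);d/=np.linalg.norm(d);c=-s['R'].T@s['t'];P=np.eye(3)-np.outer(d,d);A.append(P);B.append(P@c)
    x=np.linalg.lstsq(np.vstack(A),np.hstack(B),rcond=None)[0]; return x
g=cv2.cvtColor(t['img'],cv2.COLOR_RGB2GRAY)
def blob(s,box,th,big=4):
    x0,y0,x1,y1=box; g=cv2.cvtColor(s['img'],cv2.COLOR_RGB2GRAY)[y0:y1,x0:x1]
    G=cv2.resize(g,None,fx=big,fy=big,interpolation=cv2.INTER_CUBIC)
    n,l,st,ce=cv2.connectedComponentsWithStats((G<th).astype(np.uint8))
    return [(((ce[i]+.5)/big-.5+[x0,y0]).round(2).tolist(),(st[i,2:]/big).tolist()) for i in range(1,n) if st[i,4]>big*big*1.5]
for th in(150,200,225):
  for c,wh in blob(t,(198,202,234,221),th): print('top',th,c,wh,ray(t,*c,.19).round(4))
for th in(140,170,200):
  for c,wh in blob(sd,(255,190,295,215),th): print('side',th,c,wh,ray(sd,*c,.19).round(4))
w=cloud(t)
d=(w[...,2]<.186)[202:221,204:228]; v,u=np.nonzero(d); print('depth hole',u.mean()+204,v.mean()+202,d.sum(),ray(t,u.mean()+204,v.mean()+202,.19))
print('face z',np.median(w[205:217,206:225,2]), 'cap tri',tri((372.6,216.5),(330.6,165.5)),'cap top ray',ray(t,372.6,216.5,.104), ray(sd,330.6,165.5,.1))
# face edges
m=(abs(w[...,2]-.19)<.006)&(abs(w[...,1]-.06)<.13); n,l,st,ce=cv2.connectedComponentsWithStats(m.astype(np.uint8)); i=1+np.argmax(st[1:,4])
cs=cv2.findContours((l==i).astype(np.uint8),0,2)[0][0]; P=np.array([ray(t,*q,.19)[:2] for q in cs[:,0]],np.float32); print('face rect m',cv2.minAreaRect(P*1000))
# pump
hsv=cv2.cvtColor(t['img'],cv2.COLOR_RGB2HSV)
c=ray(t,372.6,216.5,.104)
for lo,hi,nm in((.048,.062,'flange'),(.075,.096,'ports')):
    m=(w[...,2]>lo)&(w[...,2]<hi)&(np.hypot(w[...,0]-c[0],w[...,1]-c[1])<.055)
    if nm=='flange': m&=hsv[...,1]<60
    for q,p in zip(np.argwhere(m)[::1],w[m]):
        pass
    p=w[m]; r=np.hypot(*(p[:,:2]-c[:2]).T); far=p[r>.028]; e=far[:,:2]-c[:2]
    s=e[:,1]>0; print(nm,len(p),[ (e[k].mean(0).round(4).tolist(),k.sum(),np.degrees(np.arctan2(-e[k].mean(0)[0]*1,e[k].mean(0)[1]))) for k in(s,~s) if k.sum()])
# handle
m=((hsv[...,0]<6)|(hsv[...,0]>174))&(hsv[...,1]>130)&(w[...,2]>.12); v,u=np.nonzero(m); r=cv2.minAreaRect(np.stack([u,v],1).astype(np.float32)); print('handle',r)
for x in (u.min(),u.max()): print(x,v[u==x].mean(),ray(t,x,v[u==x].mean(),.183))
ws=cloud(sd);hs=cv2.cvtColor(sd['img'],cv2.COLOR_RGB2HSV);m=((hs[...,0]<6)|(hs[...,0]>174))&(hs[...,1]>130)&(ws[...,2]>.12);p=ws[m];p=p[np.argsort(p[:,1])];k=len(p)//6
print([np.median(p[i*k:(i+1)*k],0).round(4).tolist() for i in range(6)])
p=w[((hsv[...,0]<6)|(hsv[...,0]>174))&(hsv[...,1]>130)&(w[...,2]>.12)];p=p[np.argsort(p[:,1])];k=len(p)//6
print([np.percentile(p[i*k:(i+1)*k],80,axis=0).round(4).tolist() for i in range(6)])
```

```text
top 150 [213.27, 210.47] [11.0, 12.75, 389.0] [0.4685 0.0833 0.19  ]
top 150 [201.95, 209.47] [2.75, 2.5, 21.5] [0.4715 0.1145 0.19  ]
top 150 [227.94, 211.1] [2.75, 2.5, 20.5] [0.4665 0.0427 0.19  ]
top 200 [214.05, 210.46] [14.0, 14.25, 558.0] [0.4685 0.0811 0.19  ]
top 200 [201.96, 209.45] [3.5, 3.25, 36.0] [0.4715 0.1145 0.19  ]
top 200 [227.97, 211.14] [3.5, 3.5, 35.75] [0.4664 0.0427 0.19  ]
top 225 [214.53, 210.44] [14.5, 15.0, 694.25] [0.4686 0.0798 0.19  ]
top 225 [201.94, 209.46] [3.75, 4.25, 48.5] [0.4715 0.1146 0.19  ]
top 225 [228.0, 211.14] [3.75, 4.25, 48.75] [0.4664 0.0426 0.19  ]
side 140 [259.42, 193.77] [14.25, 12.25, 378.25] [0.5162 0.0602 0.19  ]
side 140 [280.83, 194.78] [2.25, 1.5, 11.75] [0.4666 0.0415 0.19  ]
side 140 [289.85, 209.97] [13.5, 13.25, 369.75] [0.4207 0.0994 0.19  ]
side 140 [267.0, 207.88] [2.5, 1.75, 14.5] [0.4715 0.1139 0.19  ]
side 170 [259.75, 194.05] [15.25, 13.25, 429.75] [0.5149 0.0612 0.19  ]
side 170 [293.82, 190.49] [1.5, 2.25, 11.5] [0.4457 0.0061 0.19  ]
side 170 [280.8, 194.74] [3.75, 2.75, 33.75] [0.4668 0.0414 0.19  ]
side 170 [28
[... 647 characters left out ...]
64(30), np.float64(-18.296973407906922)), ([-0.0157, -0.0284], np.int64(7), np.float64(151.0096267408537))]
ports 105 [([0.0106, 0.0337], np.int64(23), np.float64(-17.53481073908657)), ([-0.0148, -0.0287], np.int64(15), np.float64(152.63893994390986))]
handle ((153.5, 210.0), (8.0, 31.0), 90.0)
138 209.5 [0.47292071 0.29309366 0.183     ]
169 211.0 [0.46813057 0.20700165 0.183     ]
[[-0.0143, -1.3236, 0.1528], [0.0018, -1.1673, 0.1516], [0.1909, -1.1508, 0.1394], [0.4596, 0.219, 0.1901], [0.4645, 0.2523, 0.1918], [0.4674, 0.2845, 0.191]]
[[0.4735, 0.2157, 0.1952], [0.4763, 0.2296, 0.1962], [0.4763, 0.2439, 0.1954], [0.4792, 0.258, 0.1959], [0.4793, 0.2726, 0.1951], [0.4794, 0.2866, 0.1959]]
```

```bash
cat >> h.py <<'E'
from scipy.spatial.transform import Rotation as Ro
def plan(p,R,wps,step=45):
    """wps: list of (xyz, tool-y angle deg); prints rounded rows in tool axes"""
    rows=[]
    for q,yaw in wps:
        f=np.radians(yaw); Y=np.array([np.cos(f),np.sin(f),0]); Z=np.array([0,0,-1.]); T=Ro.from_matrix(np.stack([np.cross(Y,Z),Y,Z],1))
        n=max(int(np.ceil(np.linalg.norm(q-p)/1e-3/step)),int(np.ceil(np.degrees((R.inv()*T).magnitude())/10.2)),1)
        for i in range(n):
            k=n-i; d=np.round(R.inv().apply((np.array(q)-p)/k)*1e3,1 if k==1 else 0); a=np.round(np.degrees((R.inv()*T).as_rotvec()/k),1)
            p=p+R.apply(d/1e3); R=R*Ro.from_rotvec(np.radians(a)); rows.append((*a,*d))
            print('ax %g ay %g az %g | dx %g dy %g dz %g'%rows[-1])
        print('-- at',p.round(4))
    return p,R
def here():
    s=manip.sense(); return np.array(s['tool_pos']),Ro.from_quat(s['tcp_rot'])
E
python3 - <<'E'
from h import *
p,R=here()
plan(p,R,[((.40,-.40,.30),105.3+25),((.48,0,.32),160),((.4708,.2550,.25),176)],50)
E
```

```text
ax 0 ay 0 az -3.6 | dx -40 dy 19 dz -11
ax 0 ay 0 az -3.6 | dx -41 dy 16 dz -11
ax 0 ay 0 az -3.6 | dx -42 dy 14 dz -11
ax 0 ay 0 az -3.5 | dx -43 dy 11 dz -11
ax 0 ay 0 az -3.6 | dx -43 dy 9 dz -11
ax 0.1 ay 0 az -3.5 | dx -44 dy 6 dz -12
ax 0 ay 0 az -3.6 | dx -44.5 dy 2.9 dz -11.2
-- at [ 0.4 -0.4  0.3]
ax -0 ay 0 az -3.3 | dx -36 dy 28 dz -2
ax -0 ay 0 az -3.3 | dx -37 dy 26 dz -2
ax -0 ay 0 az -3.3 | dx -38 dy 24 dz -2
ax -0 ay 0 az -3.3 | dx -40 dy 22 dz -2
ax -0 ay 0 az -3.3 | dx -41 dy 19 dz -2
ax -0 ay 0 az -3.3 | dx -42 dy 17 dz -2
ax -0 ay 0 az -3.3 | dx -43 dy 14 dz -3
ax -0 ay 0 az -3.3 | dx -44 dy 12 dz -2
ax -0 ay 0 az -3.3 | dx -44.2 dy 9.5 dz -2.8
-- at [0.48 0.   0.32]
ax -0 ay 0 az -2.7 | dx -39 dy 16 dz 12
ax -0 ay 0 az -2.7 | dx -40 dy 14 dz 12
ax -0 ay 0 az -2.6 | dx -41 dy 12 dz 12
ax -0 ay 0 az -2.7 | dx -41 dy 10 dz 11
ax -0 ay 0 az -2.6 | dx -42 dy 9 dz 12
ax -0 ay 0 az -2.7 | dx -42.2 dy 6.2 dz 11.1
-- at [0.4708 0.2549 0.25  ]
```

Call:
arm_command --motion '[{"az": -3.6, "dx": -40, "dy": 19, "dz": -11, "claw": 1}, {"az": -3.6, "dx": -41, "dy": 16, "dz": -11, "claw": 1}, {"az": -3.6, "dx": -42, "dy": 14, "dz": -11, "claw": 1}, {"az": -3.5, "dx": -43, "dy": 11, "dz": -11, "claw": 1}, {"az": -3.6, "dx": -43, "dy": 9, "dz": -11, "claw": 1}]'

```text
invalid input
```

Call:
arm_command --motion '[{"az": -3.5, "dx": -44, "dy": 6, "dz": -12, "claw": 1}, {"az": -3.6, "dx": -44.5, "dy": 2.9, "dz": -11.2, "claw": 1}, {"az": -3.3, "dx": -36, "dy": 28, "dz": -2, "claw": 1}, {"az": -3.3, "dx": -37, "dy": 26, "dz": -2, "claw": 1}, {"az": -3.3, "dx": -38, "dy": 24, "dz": -2, "claw": 1}]'

```text
invalid input
```

Call:
arm_command --motion '[{"az": -3.3, "dx": -40, "dy": 22, "dz": -2, "claw": 1}, {"az": -3.3, "dx": -41, "dy": 19, "dz": -2, "claw": 1}, {"az": -3.3, "dx": -42, "dy": 17, "dz": -2, "claw": 1}, {"az": -3.3, "dx": -43, "dy": 14, "dz": -3, "claw": 1}, {"az": -3.3, "dx": -44, "dy": 12, "dz": -2, "claw": 1}]'

```text
invalid input
```

Call:
arm_command --motion '[{"az": -3.3, "dx": -44.2, "dy": 9.5, "dz": -2.8, "claw": 1}, {"az": -2.7, "dx": -39, "dy": 16, "dz": 12, "claw": 1}, {"az": -2.7, "dx": -40, "dy": 14, "dz": 12, "claw": 1}, {"az": -2.6, "dx": -41, "dy": 12, "dz": 12, "claw": 1}, {"az": -2.7, "dx": -41, "dy": 10, "dz": 11, "claw": 1}]'

```text
invalid input
```

Call:
arm_command --motion '[{"az": -2.6, "dx": -42, "dy": 9, "dz": 12, "claw": 1}, {"az": -2.7, "dx": -42.2, "dy": 6.2, "dz": 11.1, "claw": 1}, {"claw": 1}]'

```text
invalid input
```

Run:
```python
from h import *
s=snap('side'); t=snap('top')
p,R=here(); print(p,R.as_matrix().round(3),manip.sense()['time'])
cv2.imwrite('pics/a.png',np.hstack([cv2.resize(x['img'][b:b+130,a:a+180],None,fx=2.2,fy=2.2) for x,a,b in((s,180,130),(t,110,150))])[...,::-1])
plan(p,R,[((.4708,.255,.163),176)],50)
```

```text
[ 0.16529302 -0.60238636  0.22191147] [[-0.964 -0.265 -0.   ]
 [-0.265  0.964  0.001]
 [ 0.     0.001 -1.   ]] 0.2
ax 0 ay 0 az -3.7 | dx -27 dy 39 dz 3
ax 0 ay 0 az -3.7 | dx -30 dy 37 dz 3
ax 0 ay 0 az -3.7 | dx -32 dy 35 dz 3
ax 0 ay 0 az -3.7 | dx -35 dy 33 dz 3
ax 0 ay 0 az -3.7 | dx -37 dy 31 dz 3
ax 0 ay 0 az -3.7 | dx -38 dy 29 dz 3
ax 0 ay 0 az -3.7 | dx -40 dy 26 dz 3
ax 0 ay 0 az -3.7 | dx -42 dy 23 dz 3
ax 0 ay 0 az -3.7 | dx -43 dy 21 dz 3
ax 0 ay 0 az -3.7 | dx -45 dy 18 dz 3
ax 0 ay 0 az -3.7 | dx -46 dy 15 dz 3
ax 0 ay 0 az -3.7 | dx -46 dy 12 dz 3
ax 0 ay 0 az -3.8 | dx -47 dy 9 dz 3
ax 0 ay 0 az -3.7 | dx -48 dy 6 dz 3
ax 0 ay 0 az -3.8 | dx -48 dy 2 dz 4
ax 0 ay 0 az -3.7 | dx -48 dy -1 dz 3
ax 0 ay 0 az -3.8 | dx -48 dy -3 dz 4
ax 0 ay 0 az -3.7 | dx -47 dy -7 dz 3
ax 0 ay 0.1 az -3.8 | dx -46.7 dy -9.8 dz 3.8
-- at [0.4708 0.255  0.163 ]
```

View pics/a.png

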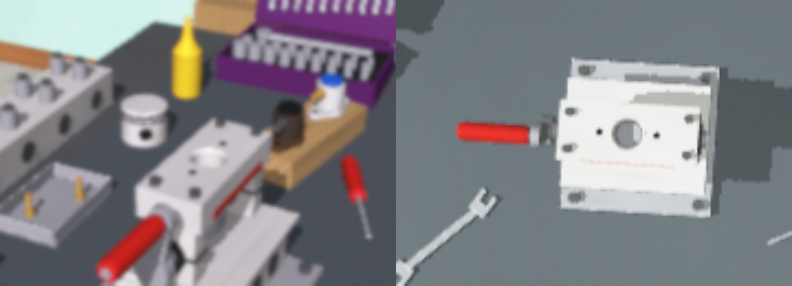

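The arm has not moved: the pictures show the cam unit and crank still free. Every row probably needs all seven fields, so I'll try one full row.

Call:
arm_command --motion '[{"ax": 0, "ay": 0, "az": -3.6, "dx": -40, "dy": 19, "dz": -11, "claw": 1}, {"ax": 0, "ay": 0, "az": -3.6, "dx": -41, "dy": 16, "dz": -11, "claw": 1}, {"ax": 0, "ay": 0, "az": -3.6, "dx": -42, "dy": 14, "dz": -11, "claw": 1}, {"ax": 0, "ay": 0, "az": -3.5, "dx": -43, "dy": 11, "dz": -11, "claw": 1}, {"ax": 0, "ay": 0, "az": -3.6, "dx": -43, "dy": 9, "dz": -11, "claw": 1}]'

```text
time: 0.82
tool_pos: [0.3335, -0.4572, 0.2777]
tcp_rot: [-0.287, 0.958, 0.0, -0.0]
ft_force: [-0.2, -0.0, 0.2]
gripper_width: 1.0
finger_force: 0.0
```

Call:
arm_command --motion '[{"ax": 0, "ay": 0, "az": -3.5, "dx": -44, "dy": 6, "dz": -12, "claw": 1}, {"ax": 0, "ay": 0, "az": -3.6, "dx": -44.5, "dy": 3, "dz": -11, "claw": 1}, {"ax": 0, "ay": 0, "az": -3.3, "dx": -36, "dy": 28, "dz": -2, "claw": 1}, {"ax": 0, "ay": 0, "az": -3.3, "dx": -37, "dy": 26, "dz": -2, "claw": 1}, {"ax": 0, "ay": 0, "az": -3.3, "dx": -38, "dy": 24, "dz": -2, "claw": 1}]'

```text
time: 1.45
tool_pos: [0.4266, -0.2656, 0.3064]
tcp_rot: [-0.425, 0.905, 0.0, -0.0]
ft_force: [0.7, -0.4, -0.2]
gripper_width: 0.995
finger_force: 0.0
```

Call:
arm_command --motion '[{"ax": 0, "ay": 0, "az": -3.3, "dx": -40, "dy": 22, "dz": -2, "claw": 1}, {"ax": 0, "ay": 0, "az": -3.3, "dx": -41, "dy": 19, "dz": -2, "claw": 1}, {"ax": 0, "ay": 0, "az": -3.3, "dx": -42, "dy": 17, "dz": -2, "claw": 1}, {"ax": 0, "ay": 0, "az": -3.3, "dx": -43, "dy": 14, "dz": -3, "claw": 1}, {"ax": 0, "ay": 0, "az": -3.3, "dx": -44, "dy": 12, "dz": -2, "claw": 1}]'

```text
time: 2.08
tool_pos: [0.4712, -0.043, 0.3177]
tcp_rot: [-0.551, 0.835, -0.0, 0.0]
ft_force: [0.1, -0.4, 0.1]
gripper_width: 1.0
finger_force: 0.0
```

Call:
arm_command --motion '[{"ax": 0, "ay": 0, "az": -3.3, "dx": -44, "dy": 9.5, "dz": -3, "claw": 1}, {"ax": 0, "ay": 0, "az": -2.7, "dx": -39, "dy": 16, "dz": 12, "claw": 1}, {"ax": 0, "ay": 0, "az": -2.7, "dx": -40, "dy": 14, "dz": 12, "claw": 1}, {"ax": 0, "ay": 0, "az": -2.6, "dx": -41, "dy": 12, "dz": 12, "claw": 1}, {"ax": 0, "ay": 0, "az": -2.7, "dx": -41, "dy": 10, "dz": 11, "claw": 1}]'

```text
time: 2.7
tool_pos: [0.4736, 0.1703, 0.2731]
tcp_rot: [-0.648, 0.761, 0.0, -0.0]
ft_force: [0.4, 0.5, 0.1]
gripper_width: 1.002
finger_force: 0.0
```

Call:
arm_command --motion '[{"ax": 0, "ay": 0, "az": -2.6, "dx": -42, "dy": 9, "dz": 12, "claw": 1}, {"ax": 0, "ay": 0, "az": -2.7, "dx": -42, "dy": 6, "dz": 11, "claw": 1}, {"ax": 0, "ay": 0, "az": 0, "dx": 0, "dy": 0, "dz": 0, "claw": 1}]'

```text
time: 3.08
tool_pos: [0.4701, 0.2562, 0.2489]
tcp_rot: [-0.683, 0.73, 0.0, -0.001]
ft_force: [-0.3, -0.2, 0.3]
gripper_width: 0.999
finger_force: 0.0
```

Run:
```python
from h import *
p,R=here(); s=manip.sense(); print(p,R.as_matrix().round(3),s['time'],s['joint_pos'].round(2))
plan(p,R,[((.4708,.255,.163),176)],30)
```

```text
[0.47008457 0.25616181 0.24891572] [[-0.066 -0.998 -0.002]
 [-0.998  0.066 -0.002]
 [ 0.002  0.002 -1.   ]] 3.075 [ 0.8   0.21 -0.17 -0.   -1.19 -0.87]
ax 0 ay -0 az 0.1 | dx 0 dy -0 dz 29
ax 0.1 ay -0.1 az 0.1 | dx 0 dy -0 dz 28
ax 0 ay -0 az 0 | dx 1 dy -0.9 dz 28.9
-- at [0.4708 0.255  0.163 ]
```

Call:
arm_command --motion '[{"ax": 0, "ay": 0, "az": 0, "dx": 0, "dy": 0, "dz": 29, "claw": 1}, {"ax": 0, "ay": 0, "az": 0, "dx": 0.5, "dy": -0.5, "dz": 29, "claw": 1}, {"ax": 0, "ay": 0, "az": 0, "dx": 0.5, "dy": -0.5, "dz": 28, "claw": 1}, {"ax": 0, "ay": 0, "az": 0, "dx": 0, "dy": 0, "dz": 0, "claw": 0.5}, {"ax": 0, "ay": 0, "az": 0, "dx": 0, "dy": 0, "dz": 0, "claw": 0.1}]'

```text
time: 3.7
tool_pos: [0.4726, 0.2533, 0.1659]
tcp_rot: [-0.682, 0.731, -0.0, 0.001]
ft_force: [-0.7, 0.2, 0.7]
gripper_width: 0.851
finger_force: 0.0
```

Call:
arm_command --motion '[{"ax": 0, "ay": 0, "az": 0, "dx": 0, "dy": 0, "dz": 0, "claw": 0}, {"ax": 0, "ay": 0, "az": 0, "dx": 0, "dy": 0, "dz": 0, "claw": 0}, {"ax": 0, "ay": 0, "az": 0, "dx": 0, "dy": 0, "dz": 0, "claw": 0}]'

```text
time: 4.08
tool_pos: [0.4719, 0.2534, 0.165]
tcp_rot: [-0.682, 0.731, 0.0, 0.0]
ft_force: [-0.6, -0.1, 0.5]
gripper_width: 0.516
finger_force: 0.0
```

Call:
arm_command --motion '[{"ax": 0, "ay": 0, "az": 0, "dx": 0, "dy": 0, "dz": 0, "claw": 0}, {"ax": 0, "ay": 0, "az": 0, "dx": 0, "dy": 0, "dz": 0, "claw": 0}, {"ax": 0, "ay": 0, "az": 0, "dx": 0, "dy": 0, "dz": 0, "claw": 0}, {"ax": 0, "ay": 0, "az": 0, "dx": 0, "dy": 0, "dz": 0, "claw": 0}]'

```text
time: 4.58
tool_pos: [0.4714, 0.2533, 0.1644]
tcp_rot: [-0.682, 0.731, 0.0, -0.0]
ft_force: [-1.0, 1.2, 0.8]
gripper_width: 0.266
finger_force: 30.0
```

Call:
arm_command --motion '[{"ax": 0, "ay": 0, "az": 0, "dx": 0, "dy": 0, "dz": 0, "claw": 0}, {"ax": 0, "ay": 0, "az": 0, "dx": 0, "dy": 0, "dz": 0, "claw": 0}]'

```text
time: 4.82
tool_pos: [0.4715, 0.2533, 0.1645]
tcp_rot: [-0.682, 0.731, 0.0, -0.0]
ft_force: [-3.8, 0.6, 0.6]
gripper_width: 0.266
finger_force: 30.0
```

Run:
```python
import numpy as np
def tab(a,st,n):
    p=np.array([65*np.sin(np.radians(a)),65*np.cos(np.radians(a))]);
    for i in range(1,n+1):
        b=np.radians(a+st*i); q=np.array([65*np.sin(b),65*np.cos(b)]); d=np.round(-(q-p),1); p=p-d; print(round(a+st*i,1),*d,end=' ; ')
    print()
tab(-8.4,2.5,36)
```

```text
-5.9 -2.8 -0.4 ; -3.4 -2.8 -0.2 ; -0.9 -2.9 -0.1 ; 1.6 -2.8 0.0 ; 4.1 -2.8 0.2 ; 6.6 -2.9 0.2 ; 9.1 -2.8 0.4 ; 11.6 -2.8 0.5 ; 14.1 -2.7 0.7 ; 16.6 -2.8 0.7 ; 19.1 -2.7 0.9 ; 21.6 -2.6 1.0 ; 24.1 -2.6 1.1 ; 26.6 -2.6 1.2 ; 29.1 -2.5 1.3 ; 31.6 -2.5 1.4 ; 34.1 -2.3 1.6 ; 36.6 -2.4 1.6 ; 39.1 -2.2 1.8 ; 41.6 -2.2 1.8 ; 44.1 -2.0 1.9 ; 46.6 -2.0 2.0 ; 49.1 -1.9 2.1 ; 51.6 -1.8 2.2 ; 54.1 -1.7 2.3 ; 56.6 -1.7 2.3 ; 59.1 -1.5 2.4 ; 61.6 -1.4 2.5 ; 64.1 -1.3 2.5 ; 66.6 -1.1 2.6 ; 69.1 -1.1 2.6 ; 71.6 -1.0 2.7 ; 74.1 -0.8 2.7 ; 76.6 -0.7 2.7 ; 79.1 -0.6 2.8 ; 81.6 -0.5 2.8 ;
```

Probe 12.5° towards +x and read the tangential force.

Call:
arm_command --motion '[{"ax": 0, "ay": 0, "az": 0, "dx": 0, "dy": -2.8, "dz": -0.4, "claw": 0}, {"ax": 0, "ay": 0, "az": 0, "dx": 0, "dy": -2.8, "dz": -0.2, "claw": 0}, {"ax": 0, "ay": 0, "az": 0, "dx": 0, "dy": -2.9, "dz": -0.1, "claw": 0}]'

```text
time: 5.2
tool_pos: [0.4788, 0.2527, 0.165]
tcp_rot: [-0.682, 0.731, 0.001, -0.001]
ft_force: [-7.3, 2.9, 2.3]
gripper_width: 0.269
finger_force: 30.0
```

Call:
arm_command --motion '[{"ax": 0, "ay": 0, "az": 0, "dx": 0, "dy": -2.8, "dz": 0, "claw": 0}, {"ax": 0, "ay": 0, "az": 0, "dx": 0, "dy": -2.8, "dz": 0.2, "claw": 0}]'

```text
time: 5.45
tool_pos: [0.4847, 0.2523, 0.1649]
tcp_rot: [-0.682, 0.731, 0.001, -0.001]
ft_force: [-6.5, 2.7, 2.0]
gripper_width: 0.262
finger_force: 30.0
```

Call:
arm_command --motion '[{"ax": 0, "ay": 0, "az": 0, "dx": 0, "dy": -2.9, "dz": 0.2, "claw": 0}, {"ax": 0, "ay": 0, "az": 0, "dx": 0, "dy": -2.8, "dz": 0.4, "claw": 0}, {"ax": 0, "ay": 0, "az": 0, "dx": 0, "dy": -2.8, "dz": 0.5, "claw": 0}]'

```text
time: 5.82
tool_pos: [0.4935, 0.2517, 0.1638]
tcp_rot: [-0.682, 0.731, 0.001, -0.001]
ft_force: [-4.4, 1.3, 1.6]
gripper_width: 0.266
finger_force: 30.0
```

Call:
arm_command --motion '[{"ax": 0, "ay": 0, "az": 0, "dx": 0, "dy": -2.7, "dz": 0.7, "claw": 0}, {"ax": 0, "ay": 0, "az": 0, "dx": 0, "dy": -2.8, "dz": 0.7, "claw": 0}, {"ax": 0, "ay": 0, "az": 0, "dx": 0, "dy": -2.7, "dz": 0.9, "claw": 0}]'

```text
time: 6.2
tool_pos: [0.502, 0.2511, 0.1615]
tcp_rot: [-0.682, 0.731, 0.0, -0.0]
ft_force: [-4.9, 1.9, 1.6]
gripper_width: 0.264
finger_force: 30.0
```

Call:
arm_command --motion '[{"ax": 0, "ay": 0, "az": 0, "dx": 0, "dy": -2.6, "dz": 1.0, "claw": 0}, {"ax": 0, "ay": 0, "az": 0, "dx": 0, "dy": -2.6, "dz": 1.1, "claw": 0}, {"ax": 0, "ay": 0, "az": 0, "dx": 0, "dy": -2.6, "dz": 1.2, "claw": 0}]'

```text
time: 6.58
tool_pos: [0.5103, 0.2505, 0.1581]
tcp_rot: [-0.682, 0.731, 0.0, -0.0]
ft_force: [-4.5, 1.3, 1.3]
gripper_width: 0.268
finger_force: 30.0
```

Call:
arm_command --motion '[{"ax": 0, "ay": 0, "az": 0, "dx": 0, "dy": -2.5, "dz": 1.3, "claw": 0}, {"ax": 0, "ay": 0, "az": 0, "dx": 0, "dy": -2.5, "dz": 1.4, "claw": 0}, {"ax": 0, "ay": 0, "az": 0, "dx": 0, "dy": -2.3, "dz": 1.6, "claw": 0}]'

```text
time: 6.95
tool_pos: [0.5176, 0.2499, 0.1538]
tcp_rot: [-0.682, 0.731, 0.0, -0.0]
ft_force: [-4.0, 0.8, 0.5]
gripper_width: 0.267
finger_force: 30.0
```

Call:
arm_command --motion '[{"ax": 0, "ay": 0, "az": 0, "dx": 0, "dy": -2.4, "dz": 1.6, "claw": 0}, {"ax": 0, "ay": 0, "az": 0, "dx": 0, "dy": -2.2, "dz": 1.8, "claw": 0}, {"ax": 0, "ay": 0, "az": 0, "dx": 0, "dy": -2.2, "dz": 1.8, "claw": 0}]'

```text
time: 7.32
tool_pos: [0.5243, 0.2494, 0.1486]
tcp_rot: [-0.682, 0.731, 0.0, -0.0]
ft_force: [-4.4, 0.1, 0.1]
gripper_width: 0.267
finger_force: 30.0
```

Call:
arm_command --motion '[{"ax": 0, "ay": 0, "az": 0, "dx": 0, "dy": -2.0, "dz": 1.9, "claw": 0}, {"ax": 0, "ay": 0, "az": 0, "dx": 0, "dy": -2.0, "dz": 2.0, "claw": 0}, {"ax": 0, "ay": 0, "az": 0, "dx": 0, "dy": -1.9, "dz": 2.1, "claw": 0}]'

```text
time: 7.7
tool_pos: [0.5302, 0.249, 0.1426]
tcp_rot: [-0.682, 0.731, 0.0, -0.0]
ft_force: [-4.7, 1.0, -0.8]
gripper_width: 0.265
finger_force: 30.0
```

Call:
arm_command --motion '[{"ax": 0, "ay": 0, "az": 0, "dx": 0, "dy": -1.8, "dz": 2.2, "claw": 0}, {"ax": 0, "ay": 0, "az": 0, "dx": 0, "dy": -1.7, "dz": 2.3, "claw": 0}, {"ax": 0, "ay": 0, "az": 0, "dx": 0, "dy": -1.7, "dz": 2.3, "claw": 0}]'

```text
time: 8.07
tool_pos: [0.5353, 0.2486, 0.1358]
tcp_rot: [-0.682, 0.731, 0.0, -0.0]
ft_force: [-4.8, 0.6, -1.1]
gripper_width: 0.269
finger_force: 30.0
```

Call:
arm_command --motion '[{"ax": 0, "ay": 0, "az": 0, "dx": 0, "dy": -1.5, "dz": 2.4, "claw": 0}, {"ax": 0, "ay": 0, "az": 0, "dx": 0, "dy": -1.4, "dz": 2.5, "claw": 0}]'

```text
time: 8.32
tool_pos: [0.5382, 0.2485, 0.1309]
tcp_rot: [-0.682, 0.731, 0.0, -0.0]
ft_force: [-6.0, 0.3, -0.5]
gripper_width: 0.265
finger_force: 30.0
```

Call:
arm_command --motion '[{"ax": 0, "ay": 0, "az": 0, "dx": 0, "dy": -1.3, "dz": 2.5, "claw": 0}, {"ax": 0, "ay": 0, "az": 0, "dx": 0, "dy": -1.1, "dz": 2.6, "claw": 0}]'

```text
time: 8.57
tool_pos: [0.5406, 0.2483, 0.126]
tcp_rot: [-0.682, 0.731, 0.0, -0.0]
ft_force: [-6.5, 0.1, 2.6]
gripper_width: 0.265
finger_force: 30.0
```

Call:
arm_command --motion '[{"ax": 0, "ay": 0, "az": 0, "dx": 0, "dy": -1.1, "dz": 2.6, "claw": 0}]'

```text
time: 8.7
tool_pos: [0.5415, 0.2482, 0.1238]
tcp_rot: [-0.682, 0.731, 0.0, -0.0]
ft_force: [-6.9, 1.5, 4.6]
gripper_width: 0.268
finger_force: 30.0
```

Call:
arm_command --motion '[{"ax": 0, "ay": 0, "az": 0, "dx": 0, "dy": -1.0, "dz": 2.7, "claw": 0}]'

```text
time: 8.82
tool_pos: [0.5424, 0.2481, 0.1214]
tcp_rot: [-0.682, 0.731, 0.0, -0.001]
ft_force: [-8.7, 0.8, 4.7]
gripper_width: 0.265
finger_force: 30.0
```

Call:
arm_command --motion '[{"ax": 0, "ay": 0, "az": 0, "dx": 0, "dy": -0.4, "dz": 2.7, "claw": 0}]'

```text
time: 8.95
tool_pos: [0.5431, 0.2481, 0.119]
tcp_rot: [-0.682, 0.731, -0.0, -0.0]
ft_force: [-7.1, -0.2, 5.6]
gripper_width: 0.267
finger_force: 30.0
```

Call:
arm_command --motion '[{"ax": 0, "ay": 0, "az": 0, "dx": 0, "dy": -0.3, "dz": 2.7, "claw": 0}]'

```text
time: 9.07
tool_pos: [0.5437, 0.2482, 0.1166]
tcp_rot: [-0.683, 0.731, -0.0, 0.0]
ft_force: [-6.1, -0.7, 5.2]
gripper_width: 0.263
finger_force: 30.0
```

Call:
arm_command --motion '[{"ax": 0, "ay": 0, "az": 0, "dx": 0, "dy": -0.2, "dz": 2.8, "claw": 0}]'

```text
time: 9.2
tool_pos: [0.5442, 0.2481, 0.114]
tcp_rot: [-0.683, 0.731, -0.001, 0.0]
ft_force: [-6.2, -0.4, 5.9]
gripper_width: 0.268
finger_force: 30.0
```

Call:
arm_command --motion '[{"ax": 0, "ay": 0, "az": 0, "dx": 0, "dy": -0.2, "dz": 2.8, "claw": 0}]'

```text
time: 9.32
tool_pos: [0.5448, 0.2481, 0.1115]
tcp_rot: [-0.683, 0.731, -0.001, 0.001]
ft_force: [-6.0, -0.5, 6.1]
gripper_width: 0.267
finger_force: 30.0
```

Call:
arm_command --motion '[{"ax": 0, "ay": 0, "az": 0, "dx": 0, "dy": 0, "dz": 2.8, "claw": 0}]'

```text
time: 9.45
tool_pos: [0.5451, 0.2482, 0.1088]
tcp_rot: [-0.683, 0.731, -0.001, 0.001]
ft_force: [-5.1, -1.4, 6.7]
gripper_width: 0.27
finger_force: 30.0
```

Call:
arm_command --motion '[{"ax": 0, "ay": 0, "az": 0, "dx": 0, "dy": 0, "dz": 2.8, "claw": 0}]'

```text
time: 9.57
tool_pos: [0.5454, 0.2481, 0.1062]
tcp_rot: [-0.683, 0.731, -0.001, 0.001]
ft_force: [-4.3, -1.1, 6.5]
gripper_width: 0.264
finger_force: 30.0
```

Call:
arm_command --motion '[{"ax": 0, "ay": 0, "az": 0, "dx": 0, "dy": 0.2, "dz": 2.8, "claw": 0}]'

```text
time: 9.7
tool_pos: [0.5455, 0.2482, 0.1036]
tcp_rot: [-0.683, 0.731, -0.001, 0.002]
ft_force: [-3.1, -2.0, 8.0]
gripper_width: 0.269
finger_force: 30.0
```

Call:
arm_command --motion '[{"ax": 0, "ay": 0, "az": 0, "dx": 0, "dy": 0.2, "dz": 2.8, "claw": 0}]'

```text
time: 9.82
tool_pos: [0.5457, 0.2482, 0.1014]
tcp_rot: [-0.683, 0.731, -0.002, 0.002]
ft_force: [-4.8, -3.0, 10.9]
gripper_width: 0.269
finger_force: 30.0
```

Call:
arm_command --motion '[{"ax": 0, "ay": 0, "az": 0, "dx": 0, "dy": 0.2, "dz": 1, "claw": 0}]'

```text
time: 9.95
tool_pos: [0.5457, 0.2482, 0.1008]
tcp_rot: [-0.683, 0.731, -0.002, 0.002]
ft_force: [-3.3, -2.1, 11.4]
gripper_width: 0.265
finger_force: 30.0
```

Call:
arm_command --motion '[{"ax": 0, "ay": 0, "az": 0, "dx": 0, "dy": 0, "dz": -3, "claw": 0}, {"ax": 0, "ay": 0, "az": 0, "dx": 0, "dy": 0.1, "dz": -3, "claw": 0}]'

```text
time: 10.2
tool_pos: [0.545, 0.2484, 0.1037]
tcp_rot: [-0.682, 0.731, -0.001, 0.002]
ft_force: [3.8, -2.1, -6.2]
gripper_width: 0.267
finger_force: 30.0
```

Call:
arm_command --motion '[{"ax": 0, "ay": 0, "az": 0, "dx": 0, "dy": 0.2, "dz": -3, "claw": 0}, {"ax": 0, "ay": 0, "az": 0, "dx": 0, "dy": 0.3, "dz": -3, "claw": 0}]'

```text
time: 10.45
tool_pos: [0.5443, 0.2485, 0.1088]
tcp_rot: [-0.682, 0.731, -0.001, 0.001]
ft_force: [6.5, -1.1, -7.9]
gripper_width: 0.264
finger_force: 30.0
```

Call:
arm_command --motion '[{"ax": 0, "ay": 0, "az": 0, "dx": 0, "dy": 0.4, "dz": -3, "claw": 0}, {"ax": 0, "ay": 0, "az": 0, "dx": 0, "dy": 0.4, "dz": -2, "claw": 0}]'

```text
time: 10.7
tool_pos: [0.5435, 0.2485, 0.1138]
tcp_rot: [-0.682, 0.731, -0.001, 0.001]
ft_force: [6.2, -1.7, -7.8]
gripper_width: 0.268
finger_force: 30.0
```

Call:
arm_command --motion '[{"ax": 0, "ay": 0, "az": 0, "dx": 0, "dy": 0, "dz": -1, "claw": 0}, {"ax": 0, "ay": 0, "az": 0, "dx": 0, "dy": -1, "dz": 1.3, "claw": 0}, {"ax": 0, "ay": 0, "az": 0, "dx": 0, "dy": 0, "dz": 0, "claw": 0}]'

```text
time: 11.08
tool_pos: [0.5435, 0.2484, 0.1144]
tcp_rot: [-0.682, 0.731, -0.0, 0.0]
ft_force: [3.7, -1.4, -2.7]
gripper_width: 0.263
finger_force: 30.0
```

Call:
arm_command --motion '[{"ax": 0, "ay": 0, "az": 0, "dx": 0, "dy": 0, "dz": 0, "claw": 0.5}, {"ax": 0, "ay": 0, "az": 0, "dx": 0, "dy": 0, "dz": 0, "claw": 1}, {"ax": 0, "ay": 0, "az": 0, "dx": 0, "dy": 0, "dz": 0, "claw": 1}, {"ax": 0, "ay": 0, "az": 0, "dx": 0, "dy": 0, "dz": 0, "claw": 1}, {"ax": 0, "ay": 0, "az": 0, "dx": 0, "dy": 0, "dz": 0, "claw": 1}]'

```text
time: 11.7
tool_pos: [0.5428, 0.2483, 0.1143]
tcp_rot: [-0.682, 0.731, 0.0, 0.0]
ft_force: [-0.7, -1.0, 0.3]
gripper_width: 0.753
finger_force: 0.0
```

Call:
arm_command --motion '[{"ax": 0, "ay": 0, "az": 0, "dx": 0, "dy": 0, "dz": 0, "claw": 1}, {"ax": 0, "ay": 0, "az": 0, "dx": 0, "dy": 0, "dz": 0, "claw": 1}]'

```text
time: 11.95
tool_pos: [0.5429, 0.2483, 0.1142]
tcp_rot: [-0.682, 0.731, 0.0, 0.0]
ft_force: [0.5, -1.8, 0.2]
gripper_width: 0.957
finger_force: 0.0
```

Run:
```python
from h import *
import pickle
C=np.array([.4493,-.385])
for n in('top','side'):
    s=pickle.load(open(n+'0.pkl','rb')); w=cloud(s); h=cv2.cvtColor(s['img'],cv2.COLOR_RGB2HSV); r=np.hypot(w[...,0]-C[0],w[...,1]-C[1])
    br=(h[...,0]>8)&(h[...,0]<26)&(h[...,1]>90)&(w[...,2]>.07)&(w[...,2]<.1)&(r<.05)&(r>.024)
    bl=(h[...,0]>100)&(h[...,0]<125)&(h[...,1]>140)&(w[...,2]>.1)&(w[...,2]<.112)&(r<.03)
    pl=(h[...,2]<100)&(w[...,2]>.07)&(w[...,2]<.1)&(r<.05)&(r>.022)
    fl=(h[...,1]<60)&(h[...,2]>120)&(w[...,2]>.05)&(w[...,2]<.061)&(r<.055)&(r>.03)&(w[...,1]>C[1])
    body=(h[...,1]<60)&(h[...,2]>120)&(w[...,2]>.062)&(w[...,2]<.09)&(r<.03)
    for k,m in dict(brass=br,blue=bl,plug=pl,flange=fl,body=body).items():
        if m.sum(): 
            c=w[m].mean(0); e=c[:2]-C; print(n,k,m.sum(),c.round(4),'ang',np.degrees(np.arctan2(e[0],e[1])).round(1))
    if n=='top':
        v,u=np.nonzero(bl); print(u.mean(),v.mean(),ray(s,u.mean(),v.mean(),.104))
        # outlet centroid and flange by rays at known measured heights
        v,u=np.nonzero(br); P=np.array([ray(s,a,b,.0915)[:2] for a,b in zip(u,v)]); print('pca brass',np.degrees(np.arctan2(*np.linalg.svd(P-P.mean(0))[2][0])), P.mean(0))
        m=(r<.075)&(abs(w[...,2]-.046)<.004)&(h[...,1]>60)
        wd=(h[...,0]>8)&(h[...,0]<22)&(h[...,1]>70)&(w[...,2]>.035)&(w[...,2]<.056)
        pts=w[wd][:,:2].astype(np.float32); print('block',cv2.minAreaRect(pts*1000))
p,R=here()
print('-- route'); plan(p,R,[((.5429,.2483,.30),176),((.48,0,.32),170),((.4493,-.385,.22),161)],55)
```

```text
top brass 29 [ 0.4587 -0.3584  0.0904] ang 19.4
top blue 100 [ 0.4495 -0.3841  0.1051] ang 12.5
top plug 20 [ 0.4376 -0.4116  0.0935] ang -156.4
top flange 28 [ 0.4603 -0.3492  0.0565] ang 17.1
top body 28 [ 0.4421 -0.3691  0.0784] ang -24.4
372.57 216.53 [ 0.44950105 -0.38446011  0.104     ]
pca brass 21.937167258949447 [ 0.45865958 -0.35805514]
block ((543.64892578125, -182.16049194335938), (574.90185546875, 147.7884521484375), 60.03401565551758)
side brass 19 [ 0.4603 -0.3508  0.0858] ang 17.8
side blue 42 [ 0.4474 -0.3793  0.104 ] ang -18.5
side plug 5 [ 0.4289 -0.4121  0.0897] ang -143.1
side flange 27 [ 0.4575 -0.3496  0.0543] ang 13.0
side body 79 [ 0.4404 -0.3685  0.076 ] ang -28.4
-- route
ax -0 ay 0 az 0 | dx -0 dy 0 dz -46
ax -0 ay 0 az 0 | dx -0 dy 0 dz -47
ax -0 ay 0 az 0 | dx -0 dy 0 dz -46
ax -0 ay 0 az 0 | dx -0 dy 0 dz -46.8
-- at [0.5429 0.2483 0.3   ]
ax -0 ay 0 az 1.2 | dx 50 dy 9 dz -4
ax -0 ay 0 az 1.2 | dx 51 dy 8 dz -4
ax -0 ay 0 az 1.2 | dx 51 dy 7 dz -4
ax -0 ay 0 az 1.2 | dx 51 dy 6 dz -4
ax 0 ay 0 az 1.2 | dx 50.6 dy 5 dz -4
-- at [0.48 0.   0.32]
ax 0 ay 0 az 1.1 | dx 48 dy -5 dz 13
ax 0 ay 0 az 1.1 | dx 48 dy -5 dz 12
ax 0 ay 0 az 1.1 | dx 48 dy -6 dz 13
ax 0 ay 0 az 1.1 | dx 48 dy -7 dz 12
ax 0 ay 0 az 1.2 | dx 47 dy -8 dz 13
ax 0 ay 0 az 1.1 | dx 47 dy -10 dz 12
ax 0 ay 0 az 1.2 | dx 47 dy -10 dz 13
ax 0 ay 0 az 1.1 | dx 47.8 dy -11.4 dz 12
-- at [ 0.4493 -0.3851  0.22  ]
```

Call:
arm_command --motion '[{"ax": 0, "ay": 0, "az": 0, "dx": 0, "dy": 0, "dz": -30, "claw": 1}, {"ax": 0, "ay": 0, "az": 0, "dx": 0, "dy": 0, "dz": -52, "claw": 1}, {"ax": 0, "ay": 0, "az": 0, "dx": 0, "dy": 0, "dz": -52, "claw": 1}, {"ax": 0, "ay": 0, "az": 0, "dx": 0, "dy": 0, "dz": -52, "claw": 1}, {"ax": 0, "ay": 0, "az": 1.2, "dx": 50, "dy": 9, "dz": -4, "claw": 1}]'

```text
time: 12.58
tool_pos: [0.5327, 0.2012, 0.3085]
tcp_rot: [-0.676, 0.737, -0.001, 0.005]
ft_force: [-0.1, 0.1, -0.6]
gripper_width: 0.996
finger_force: 0.0
```

Call:
arm_command --motion '[{"ax": 0, "ay": 0, "az": 1.2, "dx": 51, "dy": 8, "dz": -4, "claw": 1}, {"ax": 0, "ay": 0, "az": 1.2, "dx": 51, "dy": 7, "dz": -4, "claw": 1}, {"ax": 0, "ay": 0, "az": 1.2, "dx": 51, "dy": 6, "dz": -4, "claw": 1}, {"ax": 0, "ay": 0, "az": 1.2, "dx": 51, "dy": 5, "dz": -4, "claw": 1}, {"ax": 0, "ay": 0, "az": 1.1, "dx": 48, "dy": -5, "dz": 13, "claw": 1}]'

```text
time: 13.2
tool_pos: [0.4764, -0.05, 0.3089]
tcp_rot: [-0.636, 0.772, -0.001, 0.002]
ft_force: [1.3, -0.5, -0.6]
gripper_width: 0.997
finger_force: 0.0
```

Call:
arm_command --motion '[{"ax": 0, "ay": 0, "az": 1.1, "dx": 48, "dy": -5, "dz": 12, "claw": 1}, {"ax": 0, "ay": 0, "az": 1.1, "dx": 48, "dy": -6, "dz": 13, "claw": 1}, {"ax": 0, "ay": 0, "az": 1.1, "dx": 48, "dy": -7, "dz": 12, "claw": 1}, {"ax": 0, "ay": 0, "az": 1.2, "dx": 47, "dy": -8, "dz": 13, "claw": 1}, {"ax": 0, "ay": 0, "az": 1.1, "dx": 47, "dy": -10, "dz": 12, "claw": 1}]'

```text
time: 13.82
tool_pos: [0.4566, -0.2901, 0.245]
tcp_rot: [-0.597, 0.802, -0.0, 0.0]
ft_force: [1.0, 0.1, 0.1]
gripper_width: 0.997
finger_force: 0.0
```

Call:
arm_command --motion '[{"ax": 0, "ay": 0, "az": 1.2, "dx": 47, "dy": -10, "dz": 13, "claw": 1}, {"ax": 0, "ay": 0, "az": 1.1, "dx": 48, "dy": -11, "dz": 12, "claw": 1}, {"ax": 0, "ay": 0, "az": 0, "dx": 0, "dy": 0, "dz": 0, "claw": 1}, {"ax": 0, "ay": 0, "az": 0, "dx": 0, "dy": 0, "dz": 0, "claw": 1}]'

```text
time: 14.32
tool_pos: [0.4487, -0.3854, 0.2202]
tcp_rot: [-0.581, 0.814, 0.0, -0.0]
ft_force: [-0.4, 0.5, 0.9]
gripper_width: 1.0
finger_force: 0.0
```

Run:
```python
from h import *
t=snap('top');s=snap('side')
p,R=here(); print(p,R.as_matrix().round(3),manip.sense()['time'])
plan(p,R,[((.4493,-.385,.0585),161)],30)
# crank handle now
for n,x in(('top',t),('side',s)):
    w=cloud(x);h=cv2.cvtColor(x['img'],cv2.COLOR_RGB2HSV);m=((h[...,0]<6)|(h[...,0]>174))&(h[...,1]>130)&(w[...,1]>.19)&(w[...,1]<.32)&(w[...,0]<.65)&(w[...,2]>.02)&(w[...,2]<.25)
    q=w[m]; print(n,m.sum(),np.median(q,0).round(4),np.percentile(q[:,2],90))
cv2.imwrite('pics/b.png',np.hstack([cv2.resize(x['img'][b:b+150,a:a+180],None,fx=2.2,fy=2.2) for x,a,b in((s,220,90),(t,290,150))])[...,::-1])
```

```text
[ 0.44919489 -0.38472412  0.22091954] [[-0.324 -0.946  0.001]
 [-0.946  0.324 -0.   ]
 [ 0.    -0.001 -1.   ]] 14.425
ax -0 ay -0 az 0 | dx 0 dy -0 dz 27
ax -0 ay -0 az 0 | dx 0 dy -0 dz 27
ax -0 ay -0 az 0 | dx 0 dy -0 dz 27
ax -0 ay -0 az 0 | dx 0 dy -0 dz 27
ax -0 ay -0 az 0.1 | dx 0 dy -0 dz 27
ax -0.1 ay -0 az 0 | dx 0.2 dy -0 dz 27.4
-- at [ 0.4493 -0.385   0.0585]
top 229 [0.5421 0.2423 0.1426] 0.14604319192016418
side 357 [0.537  0.252  0.1406] 0.14382551906417662
```

View pics/b.png

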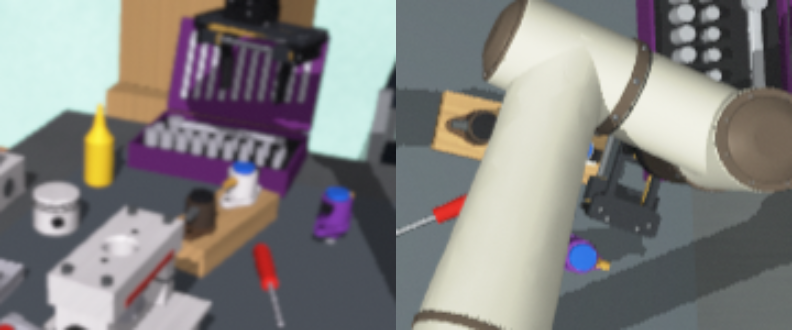

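The gripper hangs above the chosen pump (left half: gripper 260,40, pump 243,180), and the crank has stayed on the dwell where I left it. Descend and grip.

Call:
arm_command --motion '[{"ax": 0, "ay": 0, "az": 0, "dx": 0, "dy": 0, "dz": 40, "claw": 1}, {"ax": 0, "ay": 0, "az": 0, "dx": 0, "dy": 0, "dz": 40, "claw": 1}, {"ax": 0, "ay": 0, "az": 0, "dx": 0, "dy": 0, "dz": 30, "claw": 1}, {"ax": 0, "ay": 0, "az": 0, "dx": 0, "dy": 0, "dz": 30, "claw": 1}]'

```text
time: 14.92
tool_pos: [0.4497, -0.3844, 0.0803]
tcp_rot: [-0.582, 0.813, -0.001, 0.0]
ft_force: [-0.2, -0.5, 0.0]
gripper_width: 1.004
finger_force: 0.0
```

Call:
arm_command --motion '[{"ax": 0, "ay": 0, "az": 0, "dx": 0, "dy": 0, "dz": 12, "claw": 1}, {"ax": 0, "ay": 0, "az": 0, "dx": 0, "dy": 0, "dz": 10, "claw": 1}, {"ax": 0, "ay": 0, "az": 0, "dx": 0, "dy": 0, "dz": 0, "claw": 1}, {"ax": 0, "ay": 0, "az": 0, "dx": 0, "dy": 0, "dz": 0, "claw": 1}]'

```text
time: 15.42
tool_pos: [0.4495, -0.3858, 0.0593]
tcp_rot: [-0.581, 0.814, -0.001, 0.0]
ft_force: [0.6, -0.8, -0.1]
gripper_width: 1.0
finger_force: 0.0
```

Close gradually, watching the force.

Call:
arm_command --motion '[{"ax": 0, "ay": 0, "az": 0, "dx": 0, "dy": 0, "dz": 0, "claw": 0.6}, {"ax": 0, "ay": 0, "az": 0, "dx": 0, "dy": 0, "dz": 0, "claw": 0.6}, {"ax": 0, "ay": 0, "az": 0, "dx": 0, "dy": 0, "dz": 0, "claw": 0.4}, {"ax": 0, "ay": 0, "az": 0, "dx": 0, "dy": 0, "dz": 0, "claw": 0.3}, {"ax": 0, "ay": 0, "az": 0, "dx": 0, "dy": 0, "dz": 0, "claw": 0.3}]'

```text
time: 16.05
tool_pos: [0.4486, -0.3855, 0.0582]
tcp_rot: [-0.581, 0.814, 0.0, -0.0]
ft_force: [-0.4, -0.1, 0.9]
gripper_width: 0.524
finger_force: 30.1
```

Call:
arm_command --motion '[{"ax": 0, "ay": 0, "az": 0, "dx": 0, "dy": 0, "dz": 0, "claw": 0}, {"ax": 0, "ay": 0, "az": 0, "dx": 0, "dy": 0, "dz": 0, "claw": 0}, {"ax": 0, "ay": 0, "az": 0, "dx": 0, "dy": 0, "dz": 0, "claw": 0}]'

```text
time: 16.42
tool_pos: [0.4486, -0.3855, 0.0582]
tcp_rot: [-0.581, 0.814, 0.0, -0.0]
ft_force: [-0.8, 0.6, 0.8]
gripper_width: 0.52
finger_force: 30.0
```

Call:
arm_command --motion '[{"ax": 0, "ay": 0, "az": 0, "dx": 0, "dy": 0, "dz": -4, "claw": 0}, {"ax": 0, "ay": 0, "az": 0, "dx": 0, "dy": 0, "dz": -6, "claw": 0}]'

```text
time: 16.68
tool_pos: [0.4481, -0.385, 0.0674]
tcp_rot: [-0.581, 0.814, 0.001, -0.0]
ft_force: [-0.1, 0.2, -5.2]
gripper_width: 0.517
finger_force: 30.0
```

Run:
```python
from h import *
p,R=here()
plan(p,R,[((.4490,-.385,.265),161),((.469,.0781,.27),176)],50)
```

```text
ax 0 ay 0 az 0 | dx -0 dy -0 dz -49
ax 0 ay 0 az 0 | dx -0 dy -0 dz -50
ax 0.1 ay 0 az 0 | dx -0 dy -0 dz -49
ax 0 ay 0 az 0 | dx -0.4 dy -0.5 dz -49.6
-- at [ 0.449 -0.385  0.265]
ax 0 ay 0 az -1.5 | dx -44 dy 13 dz -0
ax 0 ay 0 az -1.5 | dx -45 dy 12 dz -1
ax 0 ay 0 az -1.5 | dx -45 dy 11 dz -0
ax 0 ay 0 az -1.5 | dx -45 dy 10 dz -1
ax 0 ay 0 az -1.5 | dx -46 dy 8 dz -0
ax 0 ay 0 az -1.5 | dx -46 dy 7 dz -1
ax 0 ay 0 az -1.5 | dx -46 dy 6 dz -0
ax 0 ay 0 az -1.5 | dx -46 dy 5 dz -1
ax 0 ay 0 az -1.5 | dx -46 dy 4 dz -0
ax 0 ay 0.1 az -1.5 | dx -46.6 dy 2.3 dz -0.6
-- at [0.469  0.0781 0.27  ]
```

Call:
arm_command --motion '[{"ax": 0, "ay": 0, "az": 0, "dx": 0, "dy": 0, "dz": -20, "claw": 0}, {"ax": 0, "ay": 0, "az": 0, "dx": 0, "dy": 0, "dz": -40, "claw": 0}, {"ax": 0, "ay": 0, "az": 0, "dx": 0, "dy": 0, "dz": -45, "claw": 0}, {"ax": 0, "ay": 0, "az": 0, "dx": 0, "dy": 0, "dz": -45, "claw": 0}, {"ax": 0, "ay": 0, "az": 0, "dx": 0, "dy": 0, "dz": -30, "claw": 0}]'

```text
time: 17.3
tool_pos: [0.4491, -0.3855, 0.2506]
tcp_rot: [-0.581, 0.814, -0.001, 0.001]
ft_force: [0.2, -0.0, -4.5]
gripper_width: 0.52
finger_force: 30.0
```

Call:
arm_command --motion '[{"ax": 0, "ay": 0, "az": 0, "dx": 0, "dy": 0, "dz": -18, "claw": 0}, {"ax": 0, "ay": 0, "az": -1.5, "dx": -24, "dy": 7, "dz": 0, "claw": 0}, {"ax": 0, "ay": 0, "az": -1.5, "dx": -45, "dy": 12, "dz": -1, "claw": 0}, {"ax": 0, "ay": 0, "az": -1.5, "dx": -45, "dy": 11, "dz": 0, "claw": 0}, {"ax": 0, "ay": 0, "az": -1.5, "dx": -45, "dy": 10, "dz": -1, "claw": 0}]'

```text
time: 17.92
tool_pos: [0.4547, -0.22, 0.2678]
tcp_rot: [-0.623, 0.782, 0.001, 0.0]
ft_force: [1.5, 0.8, -5.3]
gripper_width: 0.522
finger_force: 30.0
```

Call:
arm_command --motion '[{"ax": 0, "ay": 0, "az": -1.5, "dx": -46, "dy": 8, "dz": 0, "claw": 0}, {"ax": 0, "ay": 0, "az": -1.5, "dx": -46, "dy": 7, "dz": -1, "claw": 0}, {"ax": 0, "ay": 0, "az": -1.5, "dx": -46, "dy": 6, "dz": 0, "claw": 0}, {"ax": 0, "ay": 0, "az": -1.5, "dx": -46, "dy": 5, "dz": -1, "claw": 0}, {"ax": 0, "ay": 0, "az": -1.5, "dx": -46, "dy": 4, "dz": 0, "claw": 0}]'

```text
time: 18.55
tool_pos: [0.4649, 0.0117, 0.2702]
tcp_rot: [-0.673, 0.74, 0.0, 0.0]
ft_force: [1.3, -0.0, -5.4]
gripper_width: 0.522
finger_force: 30.0
```

Call:
arm_command --motion '[{"ax": 0, "ay": 0, "az": -1.5, "dx": -30, "dy": 2, "dz": 0, "claw": 0}, {"ax": 0, "ay": 0, "az": 0, "dx": -14, "dy": 4, "dz": 0, "claw": 0}, {"ax": 0, "ay": 0, "az": 0, "dx": 0, "dy": 0, "dz": 0, "claw": 0}, {"ax": 0, "ay": 0, "az": 0, "dx": 0, "dy": 0, "dz": 0, "claw": 0}]'

```text
time: 19.05
tool_pos: [0.4632, 0.0537, 0.2702]
tcp_rot: [-0.682, 0.731, 0.0, -0.0]
ft_force: [0.6, -0.4, -5.5]
gripper_width: 0.523
finger_force: 30.0
```

Run:
```python
from h import *
import pickle
t=snap('top');s=snap('side'); pickle.dump((t,s),open('c.pkl','wb'))
p,R=here(); print(p,R.as_matrix().round(3),manip.sense()['time'],manip.sense()['ft_force'])
plan(p,R,[((.469,.0781,.27),176)],50)
cv2.imwrite('pics/c.png',np.hstack([cv2.resize(x['img'][b:b+110,a:a+100],None,fx=4,fy=4,interpolation=cv2.INTER_CUBIC) for x,a,b in((s,225,125),(t,165,160))])[...,::-1])
```

```text
[0.46337872 0.05359311 0.27022563] [[-0.07  -0.998 -0.   ]
 [-0.998  0.07  -0.   ]
 [ 0.     0.    -1.   ]] 19.15 [-0.22169426  0.65716267 -5.2055079 ]
ax 0 ay -0 az -0 | dx -24.8 dy -3.9 dz 0.2
-- at [0.469  0.0781 0.27  ]
```

View pics/c.png

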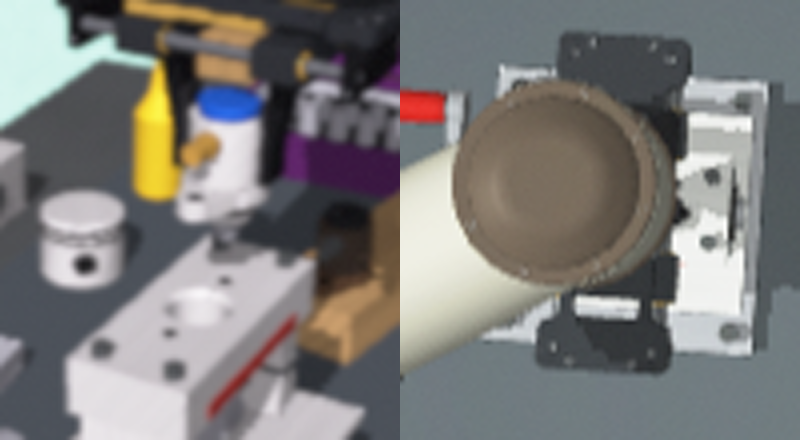

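Left half: the pump hangs upright with its brass outlet at crop (200,150), flange end at (193,207), and the bore at (200,305). I'll get its yaw and offset from the side view.

Run:
```python
from h import *
import pickle
t,s=pickle.load(open('c.pkl','rb')); p=np.array([.46338,.0536,.2702]); w=cloud(s); h=cv2.cvtColor(s['img'],cv2.COLOR_RGB2HSV)
near=(np.hypot(w[...,0]-p[0],w[...,1]-p[1])<.06)&(w[...,2]>.24)&(w[...,2]<.33)
H,S,V=[h[...,i].astype(int) for i in range(3)]
bl=near&(H>100)&(H<125)&(S>140); br=near&(H>8)&(H<26)&(S>90)&(w[...,2]<.305)&(w[...,2]>.275); wh=near&(S<50)&(V>110)
for k,m in dict(blue=bl,brass=br).items():
    v,u=np.nonzero(m); c=w[m].mean(0); print(k,m.sum(),u.mean(),v.mean(),c.round(4),'rel',(c-p).round(4))
top=w[bl&(w[...,2]>.313)]; print('cap top z',np.percentile(w[bl][:,2],[50,90]), 'top pts mean',top.mean(0) if len(top) else 0, len(top))
print('expected cap centre px',proj(s,[*p[:2],p[2]+.0458]),'blue bbox',[ (x.min(),x.max()) for x in np.nonzero(bl)[::-1]])
fl=w[wh&(w[...,2]<.268)&(w[...,2]>.250)]; e=fl-p; far=e[e[:,1]>.03]; print('flange',len(fl),len(far),far.mean(0))
c=far.mean(0); print('yaw flange',np.degrees(np.arctan2(c[0],c[1])))
b=w[br].mean(0)-p; print('yaw brass',np.degrees(np.arctan2(b[0],b[1])), 'tip ray',(ray(s,275,162.5,.2955)-p).round(4),'hole ray',(ray(s,273.3,176.7,.267)-p).round(4))
body=wh&(w[...,2]>.275)&(w[...,2]<.305); v,u=np.nonzero(body); print('body cols',[(r,u[v==r].min(),u[v==r].max()) for r in range(152,170,3) if (v==r).any()], 'axis px',proj(s,[*p[:2],.29]))
```

```text
blue 110 281.6636363636364 150.4090909090909 [0.4619 0.0606 0.3149] rel [-0.0014  0.007   0.0447]
brass 71 272.9577464788732 161.38028169014083 [0.4738 0.0814 0.2937] rel [0.0105 0.0278 0.0235]
cap top z [0.31605428 0.3169356 ] top pts mean [0.46178614 0.05920936 0.31601847] 86
expected cap centre px [282.24578434 148.81144337] blue bbox [(np.int64(274), np.int64(290)), (np.int64(147), np.int64(154))]
flange 146 67 [ 0.00130202  0.03994099 -0.00606417]
yaw flange 1.8671000814385434
yaw brass 20.612972326308412 tip ray [0.0022 0.0353 0.0253] hole ray [-0.0005  0.0491 -0.0032]
body cols [(155, np.int64(272), np.int64(273)), (158, np.int64(272), np.int64(289)), (161, np.int64(280), np.int64(289)), (164, np.int64(279), np.int64(289)), (167, np.int64(273), np.int64(289))] axis px [281.79821928 159.35886169]
```

Call:
arm_command --motion '[{"ax": 0, "ay": 0, "az": 0, "dx": -12, "dy": -2, "dz": 0, "claw": 0}, {"ax": 0, "ay": 0, "az": 0, "dx": -12.8, "dy": -1.9, "dz": 10, "claw": 0}, {"ax": 0, "ay": 0, "az": 0, "dx": 0, "dy": 0, "dz": 14, "claw": 0}, {"ax": 0, "ay": 0, "az": 0, "dx": 0, "dy": 0, "dz": 10, "claw": 0}, {"ax": 0, "ay": 0, "az": 0, "dx": 0, "dy": 0, "dz": 0, "claw": 0}]'

```text
time: 19.77
tool_pos: [0.4682, 0.0785, 0.2348]
tcp_rot: [-0.682, 0.731, 0.0, -0.002]
ft_force: [-0.6, -0.4, -4.5]
gripper_width: 0.522
finger_force: 30.0
```

Run:
```python
from h import *
import pickle
manip.sense(); s=snap('side'); pickle.dump(s,open('d.pkl','wb'))
p,R=here(); print(p,R.as_matrix().round(3),manip.sense()['time'],manip.sense()['ft_force'])
im=s['img'].copy(); a,b=245,160; f=9
big=cv2.resize(im[b:b+60,a:a+70],None,fx=f,fy=f,interpolation=cv2.INTER_CUBIC)
# overlay expected outline: flange underside tip, holes, axis
y=np.array([.0695,.9976,0]);B=np.array([.469,.0781,0])
fz=p[2]-.0132
for q,c in((np.r_[p[:2],0]+.036*y+[0,0,fz+.01],(255,0,0)),(np.r_[p[:2],0]+.047*y+[0,0,fz+.005],(255,0,255)),(B+.036*y+[0,0,.19],(0,255,0)),(np.r_[p[:2],fz+.059],(255,255,0)),(np.r_[p[:2],0]+.043*y+[0,0,fz+.0385],(0,255,255))):
    u=(proj(s,q)-[a,b]+.5)*f; cv2.circle(big,tuple(int(i) for i in u),3,c,-1); print(proj(s,q).round(1))
cv2.imwrite('pics/d.png',big[...,::-1])
```

```text
[0.46887148 0.07863331 0.23570419] [[-0.069 -0.998 -0.001]
 [-0.998  0.069 -0.001]
 [ 0.001  0.001 -1.   ]] 19.825 [ 0.34999218  0.45828653 -3.8034971 ]
[267.3 191.8]
[265.  195.8]
[267.  207.9]
[275.2 166.3]
[266.1 181.7]
```

View pics/d.png

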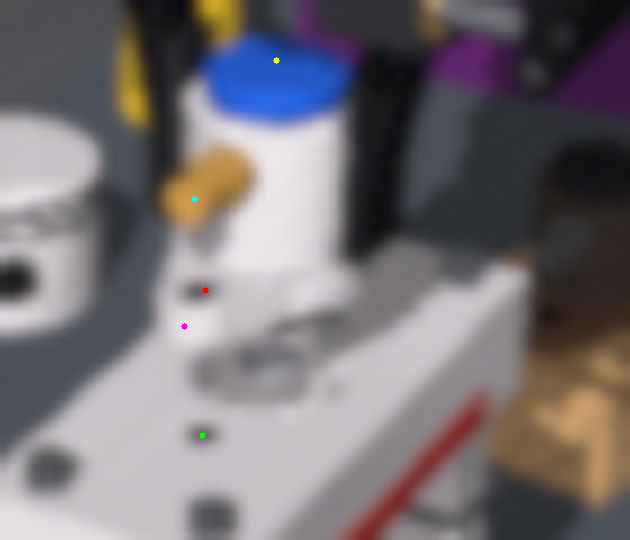

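The tapped hole matches its projection (203,435). The bolt hole (197,290) and outlet tip (187,200) lie about 0.9 px left of prediction, so the pump is turned about 3° too far. I'll correct that, then lower in small steps.

Call:
arm_command --motion '[{"ax": 0, "ay": 0, "az": -3, "dx": 0, "dy": 0, "dz": 0, "claw": 0}, {"ax": 0, "ay": 0, "az": 0, "dx": 0, "dy": 0, "dz": 4, "claw": 0}, {"ax": 0, "ay": 0, "az": 0, "dx": 0, "dy": 0, "dz": 4, "claw": 0}, {"ax": 0, "ay": 0, "az": 0, "dx": 0, "dy": 0, "dz": 0, "claw": 0}]'

```text
time: 20.32
tool_pos: [0.4688, 0.0788, 0.2278]
tcp_rot: [-0.701, 0.713, 0.0, -0.0]
ft_force: [0.3, -0.1, -4.6]
gripper_width: 0.521
finger_force: 30.0
```

Call:
arm_command --motion '[{"ax": 0, "ay": 0, "az": 0, "dx": 0, "dy": 0, "dz": 3, "claw": 0}, {"ax": 0, "ay": 0, "az": 0, "dx": 0, "dy": 0, "dz": 2, "claw": 0}, {"ax": 0, "ay": 0, "az": 0, "dx": 0, "dy": 0, "dz": 0, "claw": 0}]'

```text
time: 20.7
tool_pos: [0.469, 0.0789, 0.223]
tcp_rot: [-0.701, 0.713, 0.0, -0.0]
ft_force: [-0.1, -0.8, -4.2]
gripper_width: 0.52
finger_force: 30.0
```

Call:
arm_command --motion '[{"ax": 0, "ay": 0, "az": 0, "dx": 0, "dy": 0, "dz": 2, "claw": 0}, {"ax": 0, "ay": 0, "az": 0, "dx": 0, "dy": 0, "dz": 1, "claw": 0}, {"ax": 0, "ay": 0, "az": 0, "dx": 0, "dy": 0, "dz": 0, "claw": 0}]'

```text
time: 21.08
tool_pos: [0.4691, 0.0789, 0.2202]
tcp_rot: [-0.701, 0.713, 0.0, -0.0]
ft_force: [-0.3, -0.4, -5.1]
gripper_width: 0.522
finger_force: 30.0
```

Call:
arm_command --motion '[{"ax": 0, "ay": 0, "az": 0, "dx": 0.6, "dy": 0, "dz": 1.5, "claw": 0}, {"ax": 0, "ay": 0, "az": 0, "dx": 0, "dy": 0, "dz": 1.5, "claw": 0}]'

```text
time: 21.32
tool_pos: [0.4691, 0.0783, 0.2172]
tcp_rot: [-0.701, 0.713, 0.0, 0.0]
ft_force: [0.1, -0.6, -4.5]
gripper_width: 0.523
finger_force: 30.0
```

Call:
arm_command --motion '[{"ax": 0, "ay": 0, "az": 0, "dx": 0, "dy": 0, "dz": 1, "claw": 0}, {"ax": 0, "ay": 0, "az": 0, "dx": 0, "dy": 0, "dz": 1, "claw": 0}]'

```text
time: 21.58
tool_pos: [0.4691, 0.0783, 0.2152]
tcp_rot: [-0.701, 0.713, -0.0, 0.0]
ft_force: [0.2, 0.7, -5.5]
gripper_width: 0.519
finger_force: 30.0
```

Call:
arm_command --motion '[{"ax": 0, "ay": 0, "az": 0, "dx": 0, "dy": 0, "dz": 1, "claw": 0}, {"ax": 0, "ay": 0, "az": 0, "dx": 0, "dy": 0, "dz": 0, "claw": 0}]'

```text
time: 21.82
tool_pos: [0.469, 0.0783, 0.2142]
tcp_rot: [-0.701, 0.713, 0.0, -0.0]
ft_force: [-0.1, -0.7, -5.1]
gripper_width: 0.519
finger_force: 30.0
```

Call:
arm_command --motion '[{"ax": 0, "ay": 0, "az": 0, "dx": 0, "dy": 0, "dz": 1.5, "claw": 0}, {"ax": 0, "ay": 0, "az": 0, "dx": 0, "dy": 0, "dz": 1.5, "claw": 0}]'

```text
time: 22.08
tool_pos: [0.4691, 0.0783, 0.2112]
tcp_rot: [-0.701, 0.713, 0.0, 0.0]
ft_force: [-0.5, 0.2, -5.3]
gripper_width: 0.52
finger_force: 30.0
```

Call:
arm_command --motion '[{"ax": 0, "ay": 0, "az": 0, "dx": 0, "dy": 0, "dz": 1.5, "claw": 0}, {"ax": 0, "ay": 0, "az": 0, "dx": 0, "dy": 0, "dz": 1.5, "claw": 0}]'

```text
time: 22.32
tool_pos: [0.4691, 0.0783, 0.2081]
tcp_rot: [-0.701, 0.713, -0.0, -0.0]
ft_force: [0.4, -0.2, -4.1]
gripper_width: 0.521
finger_force: 30.0
```

Call:
arm_command --motion '[{"ax": 0, "ay": 0, "az": 0, "dx": 0, "dy": 0, "dz": 1.5, "claw": 0}, {"ax": 0, "ay": 0, "az": 0, "dx": 0, "dy": 0, "dz": 1, "claw": 0}]'

```text
time: 22.58
tool_pos: [0.4691, 0.0783, 0.2056]
tcp_rot: [-0.701, 0.713, 0.0, -0.0]
ft_force: [-0.3, -0.1, -5.3]
gripper_width: 0.524
finger_force: 30.0
```

Call:
arm_command --motion '[{"ax": 0, "ay": 0, "az": 0, "dx": 0, "dy": 0, "dz": 0, "claw": 0}]'

```text
time: 22.7
tool_pos: [0.469, 0.0783, 0.2057]
tcp_rot: [-0.701, 0.713, 0.0, -0.0]
ft_force: [-0.6, -0.6, -4.7]
gripper_width: 0.522
finger_force: 30.0
```

Going perfectly free: no tappet contact. Last 2–3 mm until the weight comes off.

Call:
arm_command --motion '[{"ax": 0, "ay": 0, "az": 0, "dx": 0, "dy": 0, "dz": 1, "claw": 0}, {"ax": 0, "ay": 0, "az": 0, "dx": 0, "dy": 0, "dz": 0.7, "claw": 0}]'

```text
time: 22.95
tool_pos: [0.4691, 0.0783, 0.204]
tcp_rot: [-0.701, 0.713, 0.0, -0.0]
ft_force: [0.0, -0.4, -4.8]
gripper_width: 0.521
finger_force: 30.0
```

Call:
arm_command --motion '[{"ax": 0, "ay": 0, "az": 0, "dx": 0, "dy": 0, "dz": 0.5, "claw": 0}]'

```text
time: 23.08
tool_pos: [0.4691, 0.0783, 0.2035]
tcp_rot: [-0.701, 0.713, 0.0, -0.0]
ft_force: [-0.5, 0.2, -5.1]
gripper_width: 0.524
finger_force: 30.0
```

Call:
arm_command --motion '[{"ax": 0, "ay": 0, "az": 0, "dx": 0, "dy": 0, "dz": 0.5, "claw": 0}, {"ax": 0, "ay": 0, "az": 0, "dx": 0, "dy": 0, "dz": 0, "claw": 0}]'

```text
time: 23.32
tool_pos: [0.4691, 0.0783, 0.2032]
tcp_rot: [-0.701, 0.713, -0.0, 0.0]
ft_force: [-0.5, 0.3, -3.6]
gripper_width: 0.522
finger_force: 30.0
```

Call:
arm_command --motion '[{"ax": 0, "ay": 0, "az": 0, "dx": 0, "dy": 0, "dz": 0.6, "claw": 0}, {"ax": 0, "ay": 0, "az": 0, "dx": 0, "dy": 0, "dz": 0.3, "claw": 0}, {"ax": 0, "ay": 0, "az": 0, "dx": 0, "dy": 0, "dz": 0, "claw": 0}]'

```text
time: 23.7
tool_pos: [0.4691, 0.0783, 0.2032]
tcp_rot: [-0.701, 0.713, -0.0, 0.0]
ft_force: [-3.6, 0.3, 5.6]
gripper_width: 0.516
finger_force: 30.0
```

Run:
```python
from h import *
s=snap('side'); p,R=here(); print(p,manip.sense()['ft_force'])
im=s['img'].copy(); a,b=245,165; f=9
big=cv2.resize(im[b:b+60,a:a+70],None,fx=f,fy=f,interpolation=cv2.INTER_CUBIC)
y=np.array([.0695,.9976,0]);B=np.array([.469,.0781,0])
for q,c in((B+.036*y+[0,0,.2],(255,0,0)),(B+.047*y+[0,0,.195],(255,0,255)),(B+[0,0,.249],(255,255,0)),(B+.043*y+[0,0,.2285],(0,255,255))):
    u=(proj(s,q)-[a,b]+.5)*f; cv2.circle(big,tuple(int(i) for i in u),2,c,-1); print(u.round())
cv2.imwrite('pics/e.png',big[...,::-1])
```

```text
[0.46913118 0.07830803 0.20317052] [-4.41691042  0.44011841  5.38306305]
[203. 357.]
[182. 393.]
[273. 131.]
[192. 270.]
```

View pics/e.png

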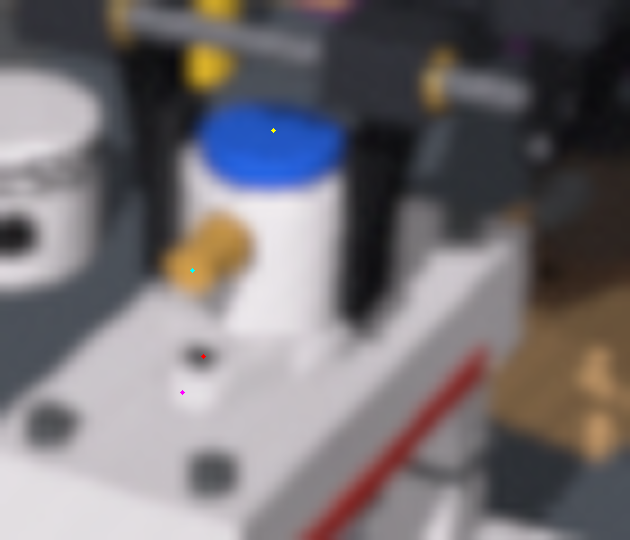

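The flange is seated at (190,390) and takes about 10 N. Bolt hole and outlet tip are within 0.3 px of target. I'll ease the load, trim 0.8°, release and rise.

Call:
arm_command --motion '[{"ax": 0, "ay": 0, "az": -0.8, "dx": 0, "dy": 0, "dz": -0.4, "claw": 0}, {"ax": 0, "ay": 0, "az": 0, "dx": 0, "dy": 0, "dz": 0, "claw": 0}]'

```text
time: 24.0
tool_pos: [0.4694, 0.0784, 0.2031]
tcp_rot: [-0.706, 0.708, -0.0, 0.0]
ft_force: [-3.6, 0.8, 5.1]
gripper_width: 0.524
finger_force: 30.0
```

Call:
arm_command --motion '[{"ax": 0, "ay": 0, "az": 0, "dx": 0, "dy": 0, "dz": 0, "claw": 0.7}, {"ax": 0, "ay": 0, "az": 0, "dx": 0, "dy": 0, "dz": 0, "claw": 0.85}, {"ax": 0, "ay": 0, "az": 0, "dx": 0, "dy": 0, "dz": 0, "claw": 1}, {"ax": 0, "ay": 0, "az": 0, "dx": 0, "dy": 0, "dz": 0, "claw": 1}, {"ax": 0, "ay": 0, "az": 0, "dx": 0, "dy": 0, "dz": 0, "claw": 1}]'

```text
time: 24.62
tool_pos: [0.4692, 0.0783, 0.2025]
tcp_rot: [-0.706, 0.708, -0.0, 0.0]
ft_force: [-0.4, 0.5, 0.0]
gripper_width: 0.963
finger_force: 0.0
```

Call:
arm_command --motion '[{"ax": 0, "ay": 0, "az": 0, "dx": 0, "dy": 0, "dz": 0, "claw": 1}, {"ax": 0, "ay": 0, "az": 0, "dx": 0, "dy": 0, "dz": -15, "claw": 1}, {"ax": 0, "ay": 0, "az": 0, "dx": 0, "dy": 0, "dz": -35, "claw": 1}, {"ax": 0, "ay": 0, "az": 0, "dx": 0, "dy": 0, "dz": -45, "claw": 1}, {"ax": 0, "ay": 0, "az": 0, "dx": 0, "dy": 0, "dz": -25, "claw": 1}]'

```text
time: 25.25
tool_pos: [0.4698, 0.0785, 0.3252]
tcp_rot: [-0.706, 0.708, -0.001, 0.002]
ft_force: [0.4, -0.4, -0.1]
gripper_width: 0.997
finger_force: 0.0
```

Call:
arm_command --motion '[{"ax": 0, "ay": 0, "az": 0, "dx": 40, "dy": 0, "dz": 0, "claw": 1}, {"ax": 0, "ay": 0, "az": 0, "dx": 55, "dy": 0, "dz": 0, "claw": 1}, {"ax": 0, "ay": 0, "az": 0, "dx": 55, "dy": 0, "dz": 0, "claw": 1}, {"ax": 0, "ay": 0, "az": 0, "dx": 40, "dy": 0, "dz": 0, "claw": 1}, {"ax": 0, "ay": 0, "az": 0, "dx": 0, "dy": 0, "dz": 0, "claw": 1}]'

```text
time: 25.88
tool_pos: [0.4682, -0.1137, 0.3224]
tcp_rot: [-0.705, 0.71, 0.0, -0.0]
ft_force: [0.3, 0.9, 0.1]
gripper_width: 1.001
finger_force: 0.0
```

Run:
```python
from h import *
s=snap('side');t=snap('top')
for n,x in(('top',t),('side',s)):
    w=cloud(x);h=cv2.cvtColor(x['img'],cv2.COLOR_RGB2HSV);near=(np.hypot(w[...,0]-.469,w[...,1]-.078)<.06)
    m=near&(h[...,0]>100)&(h[...,0]<125)&(h[...,1]>140)&(w[...,2]>.2)
    v,u=np.nonzero(m); print(n,m.sum(),'cap z',np.percentile(w[m][:,2],[50,90]) if m.any() else 0,ray(x,u.mean(),v.mean(),.249) if m.any() else 0)
f=5.5
cv2.imwrite('pics/f.png',np.hstack([cv2.resize(x['img'][b:b+70,a:a+70],None,fx=f,fy=f,interpolation=cv2.INTER_CUBIC) for x,a,b in((s,235,160),(t,180,175))])[...,::-1])
print(manip.sense()['time'],manip.sense()['tool_pos'])
```

```text
top 0 cap z 0 0
side 116 cap z [0.24927262 0.25023879] [0.46740753 0.08422895 0.249     ]
25.975 [ 0.46846393 -0.11181694  0.32243886]
```

View pics/f.png

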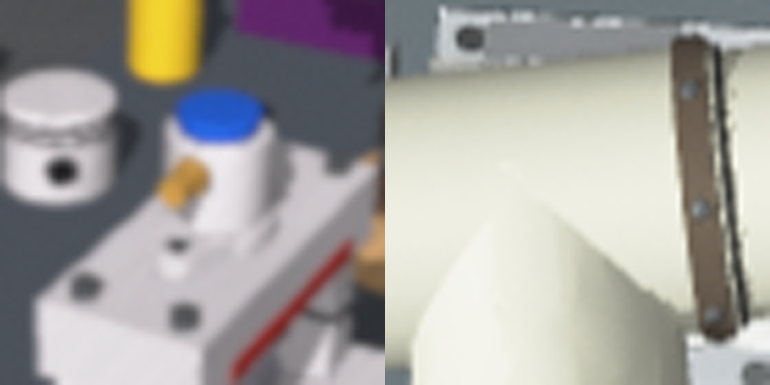

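The pump stands upright and flush in the bore (cap at 220,110, bolt hole at 177,246), cap top at 0.249 m as expected, and the gripper is clear. Handing in.

```bash
python3 -c "
from h import *
print(workorder.job_done())"
```

```text
the job is handed in; nothing more can be done
None
```

I turned the camshaft to the middle of the dwell, seated the new pump flush in the bore with its bolt hole over the tapped hole to within about 1 mm, released it, and handed the job in after about 26 s of robot time.

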